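Put the wrench back in the kit rack and latch the keeper bar

ROBOT

A 7-joint arm with a two-finger parallel gripper is mounted at the origin on a cart in front of the work surface, level with it; the furniture and walls round the work are solid. World frame = base frame: x ahead of the robot, y to its left, z up, the work surface at z = 0. Lengths are in m, angles in rad, forces in N, time in s.
With the tool pointing down it reaches from about 0.425 to 0.875 m from the base axis. Payload 4.7 kg.
Tool frame: the origin (TCP) lies on the centre line of the jaws, within the pads' length; the fingertips stand 14 mm ahead of it and the grasp point (between the pads) lies 5 mm behind it; z points along the fingers, y is the line along which they close (so a half turn about z gives the same grasp; the last joint's range is limited). The gripper opens to 87 mm and grips with 3 to 60 N. Pads are 19 mm wide; open, the fingers measure 117 mm over their backs; the gripper's body (75 mm by 190 mm) begins 51 mm behind the grasp point.
Start: joints at [-1.239, 0.321, -0.07, 1.45, 0.023, 1.371, -0.057], TCP at [0.203, 0.617, 0.213] pointing down, gripper open.
Joint ranges: [-2.86, 2.86], [-0.3, 2.09], [-1.38, 1.24], [0.06, 2.45], [-1.56, 4.7], [0.09, 2.05], [-2.69, 2.69]. Speed limits (rad/s): [2.57, 2.57, 3.14, 3.14, 3.14, 3.14, 3.14].

INTERFACE

Orientations are given as a rotation vector (axis times angle).
In Python, from bench import ctrl gives the robot as it stands.
- The arm moves only by the tool send_rows, never from a script. Its argument "steps" is a list of rows, each an object of numbers: "tx", "ty", "tz": the shift along the tool's x, y, z in units of 60 mm (1.0 is 60 mm); "turn": the turn about the tool's z in units of 8 degrees (1.0 is 8 degrees); "grip": the opening, from 0 (shut) to 1 (fully open). A call has 1 to 12 rows; each row shifts and turns the commanded pose from where the row before left it, along the tool's axes as they then stand; what a row does not reach is not made up. A row lasts 1/8 s, in which the tool goes at most 62.5 mm and 10.7 degrees, less where a joint would pass 70% of its speed; a pose out of reach is approached as far as the arm can. A call is refused whole if a number of a shift passes 1 or a number of a turn 1, either way. A call with a gripper value outside its range is refused whole. The fingers move at their own pace and stop on an object; "newtons" is the grip in N (left out, the last holds). Time passes only in rows, so rows that do not move let the fingers close. It gives the time, the measured TCP pose, the force, the opening and the grip force at its end, in the units of the state.
- ctrl.get_state(): the state, without advancing time (a new reading comes with each control period).
- ctrl.get_image(name): name is "scene" or "side" or "wrist"; returns a dict with "pixels" (384x512x3 uint8, red, green, blue), "K" (3x3 intrinsics, pixels), "cam_to_world" (4x4, takes a point from camera to world coordinates); the wrist camera has in their place "T_tool_cam" (4x4, takes a point from camera to tool coordinates, whose origin is the TCP and whose axes are the flange's). Camera axes: x right, y down, z forward; pixel columns grow to the right and rows downward; lengths in m; the calibration is good to about 2 mm. A picture is of the moment at which its call begins: read the wrist's pose just before it. There is no depth.
- ctrl.close_job(): hands the job in; it is judged then, once.
The state is a dict: "time": time; "joint_positions": joint angles; "qd": joint speeds; "joint_torque": joint torques, N m; "position": TCP position; "tool_rot": TCP orientation; "ft_force": force on the tool from outside, world axes, zero at the start; "torque": the same for the moment, N m; "grip_width": opening from 0.0 (shut) to 1.0 (fully open); "grip_force": force on a finger pad.
Only numpy, scipy, OpenCV 4.12 (cv2) and the standard library are available. Lean on these libraries where they do the work, as an engineer would, in place of code of your own. Each camera call takes 0.05 s, during which the arm holds its last target. There are 200 camera calls.

TASK

Put the loose combination wrench that lies on the bench near the grease jar back into the free bay of the sloping kit rack, flat on the deck and lengthwise between the bay's ribs, and let go of it. Then swing the keeper bar by its black knob across the bays until it snaps past its spring catch and is fully shut, with the wrench still lying in its bay. Do not knock the grease jar over.

Things in the scene. Friction and masses are not known exactly. Their poses are not given: they have to be found in the camera images.
- wrench: the loose steel combination wrench, 167 mm long, heads 25 mm wide, 9 mm thick, lying flat on the bench; origin at the centre of its underside, x along it (ring end at +x), z up. Shank from x = -55 to +60 mm, 7 mm wide (y = -2 to +5), 7 mm high (z = 1 to 8). Either end may go uphill in the bay.
- kit_rack: fixed steel rack; origin on the bench at its centre, x to its rear, y to its left, z up; its low front faces left as the robot sees it. Deck rises 30 deg to the rear from z=35 mm at x=-100. Over its rear a shelf: underside z=235, x=5 to 119, full width, things on it up to z=263. It bars a vertical tool at the shut keeper's knob; one tilted 30-45 deg, gripper leaning to the front, passes.
- free_bay (a point): centre of the free bay's floor, on the deck. x up the slope along the bay, y left, z square to the deck. Bay 195 mm long (lip below, stop above), 34 mm wide between ribs 10 mm high that stand only near its ends (x = -86 to -43 and +43 to +87 mm); the middle is open for fingers. The bay 75 mm to the right holds a longer, fixed wrench.
- keeper (a joint): angle of the keeper bar, rad: 0 shut across the bays, positive open (1.57: points straight down the slope). It turns parallel to the deck, 14 to 24 mm above it, and stays where left. At about 0.10 it meets a spring ball, which takes about 6 N at the knob to pass; below 0.05 it is past the ball and snaps to 0.
- keeper_knob (a point): on the axis of the upright round black knob near the bar's free end, 50 mm above the deck; knob 22 mm in diameter, from 26 to 72 mm above the deck, its axis square to the deck, 166 mm from the hinge axis. z square to the deck; y points from hinge to knob.
- keeper_hinge (a point): on the keeper bar's hinge axis, 50 mm above the deck, at the deck's right (-y of the rack); z along that axis, square to the deck. It is 145 mm right of and 52 mm further up the slope than free_bay.
- jar: grease jar, 64 mm in diameter, 72 mm tall, loose, standing on the bench; origin at the centre of its underside, z up

How it is judged:
On the way:
1. the wrench lies flat in the free bay, let go, while the keeper bar is still open (more than 0.5 rad) (x of wrench in the frame of free_bay between -0.02 and 0.02 m and y of wrench in the frame of free_bay between -0.009 and 0.009 m and z of wrench in the frame of free_bay below 0.005 m and angle between the z axis of wrench and the z axis of free_bay, either way round below 0.1 rad and angle between the x axis of wrench and the x axis of free_bay, either way round below 0.15 rad and contact force between the fingers and wrench below 0.1 N and value of joint keeper above 0.5 rad), for 0.2 s.
At the end, for the whole second after the job is handed in: The keeper bar is past its catch and shut (less than 0.035 rad); the wrench lies at rest in the free bay, within 20 mm along and 9 mm across of the bay's centre, flat on the deck (less than 5 mm above it, within 0.1 rad) and lengthwise (within 0.15 rad), either end uphill (value of joint keeper below 0.035 rad and x of wrench in the frame of free_bay between -0.02 and 0.02 m and y of wrench in the frame of free_bay between -0.009 and 0.009 m and z of wrench in the frame of free_bay below 0.005 m and angle between the z axis of wrench and the z axis of free_bay, either way round below 0.1 rad and angle between the x axis of wrench and the x axis of free_bay, either way round below 0.15 rad and linear speed of wrench below 0.02 m/s); the robot touches nothing.
It fails at once if the grease jar is knocked over (tilted more than 0.5 rad) (angle between jar's own z axis and vertical above 0.5 rad).
It also fails if it takes over 61 s, if anything falls off the work surface, if the arm or the gripper's body presses on something with over 40 N, if the wrist force passes 120 N, or if a joint passes its speed limit or range.

## Working session

There is one attempt and no reset: what is moved stays moved. The work goes in short steps, Python scripts to look and compute and a tool call to move; the robot and the scene stay as the last step left them, time stands still between calls to the robot, and variables do not carry over. Pictures are saved under pics/ and viewed, at most 10 in all, crops included, and the job is handed in when it is done.

Besides the shell and the picture viewer there is one more tool, called after "Emit:" by a JSON object that holds its "fn" and its "kwargs". send_rows: Moves the arm, as the interface text tells. Its arguments: {"type":"object","properties":{"steps":{"type":"array"},"newtons":{"type":"number"}},"required":["steps"]}

```bash
mkdir -p pics; ls; cat > h.py <<'E'
import numpy as np,cv2
from scipy.spatial.transform import Rotation as R
from bench import ctrl
def shot(n,f):
    s=ctrl.get_state(); d=ctrl.get_image(n)
    T=np.array(d.get('cam_to_world')) if 'cam_to_world' in d else None
    if T is None:
        W=np.eye(4);W[:3,:3]=R.from_rotvec(s['tool_rot']).as_matrix();W[:3,3]=s['position'];T=W@np.array(d['T_tool_cam'])
    im=np.array(d['pixels'])[:,:,::-1].copy(); cv2.imwrite(f'pics/{f}.png',im)
    np.savez(f'pics/{f}.npz',K=d['K'],T=T); return im
def ray(f,u,v):
    z=np.load(f'pics/{f}.npz');r=z['T'][:3,:3]@np.linalg.inv(z['K'])@[u,v,1.]
    return z['T'][:3,3],r/np.linalg.norm(r)
def onz(f,u,v,h):
    o,r=ray(f,u,v);return o+r*(h-o[2])/r[2]
def tri(*obs):
    A=np.zeros((3,3));b=np.zeros(3);L=[]
    for f,u,v in obs:
        o,r=ray(f,u,v);P=np.eye(3)-np.outer(r,r);A+=P;b+=P@o;L.append((P,o))
    p=np.linalg.solve(A,b);return p,[np.linalg.norm(P@(p-o)) for P,o in L]
def proj(f,p):
    z=np.load(f'pics/{f}.npz');c=z['T'][:3,:3].T@(np.array(p)-z['T'][:3,3]);q=z['K']@c;return q[:2]/q[2]
E
python3 - <<'E'
from h import *
a=shot('scene','sc0');b=shot('side','si0');c=shot('wrist','w0')
cv2.imwrite('pics/m0.png',np.vstack([np.hstack([a,b])])[:, :]) 
for f in('sc0','si0','w0'):print(np.load(f'pics/{f}.npz')['T'].round(3),np.load(f'pics/{f}.npz')['K'].round(0).tolist())
s=ctrl.get_state();print(s['position'],R.from_rotvec(s['tool_rot']).as_matrix().round(3),s['time'],s['grip_width'])
E
```

```text
pics
[[-0.571  0.575 -0.586  1.039]
 [ 0.821  0.404 -0.404  0.306]
 [ 0.004 -0.711 -0.703  0.771]
 [ 0.     0.     0.     1.   ]] [[466.0, 0.0, 255.0], [0.0, 466.0, 190.0], [0.0, 0.0, 1.0]]
[[-0.985 -0.053  0.165  0.339]
 [-0.172  0.407 -0.897  0.817]
 [-0.02  -0.912 -0.41   0.496]
 [ 0.     0.     0.     1.   ]] [[492.0, 0.0, 259.0], [0.0, 492.0, 191.0], [0.0, 0.0, 1.0]]
[[ 0.312  0.904  0.291  0.122]
 [ 0.95  -0.297 -0.097  0.646]
 [-0.001  0.307 -0.952  0.383]
 [ 0.     0.     0.     1.   ]] [[286.0, 0.0, 253.0], [0.0, 286.0, 188.0], [0.0, 0.0, 1.0]]
[0.20299973 0.61703545 0.2120025 ] [[-0.95   0.312 -0.   ]
 [ 0.312  0.95  -0.001]
 [-0.    -0.001 -1.   ]] 0.15 0.9992392008607562
```

View pics/sc0.png

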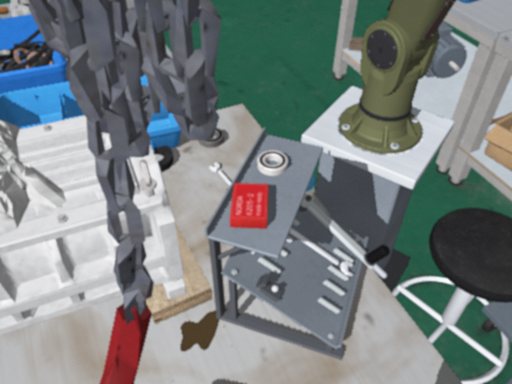

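View pics/si0.png

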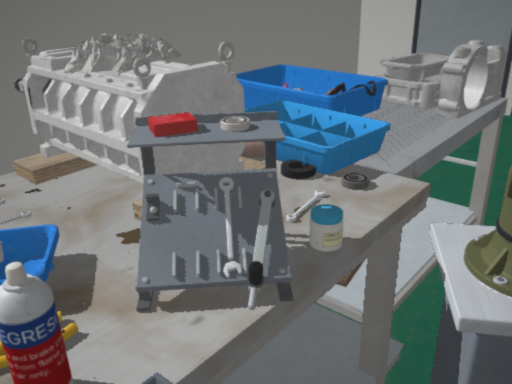

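The scene view shows the rack (shelf front edge about (320,150)–(277,255), red box and bearing set back from it), the loose wrench head at (218,172), and the knob at (377,254). The side view shows the loose wrench at (290,217)–(322,193), the jar at (326,227), the knob at (257,272), the hinge near (267,195), the fixed wrench at (230,225) and the free bay near x≈187.

```bash
python3 - <<'E'
import cv2,numpy as np
a=cv2.imread('pics/sc0.png')[110:365,190:400];b=cv2.imread('pics/si0.png')[95:315,120:380]
w=cv2.imread('pics/w0.png')
cv2.imwrite('pics/c1.png',cv2.resize(a,None,fx=2.35,fy=2.35,interpolation=cv2.INTER_CUBIC))
cv2.imwrite('pics/c2.png',cv2.resize(b,None,fx=2.7,fy=2.7,interpolation=cv2.INTER_CUBIC))
E
```

```text
(no output)
```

View pics/c1.png

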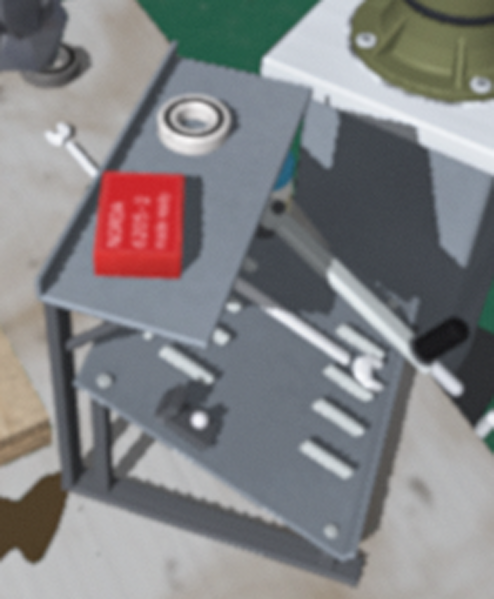

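View pics/c2.png

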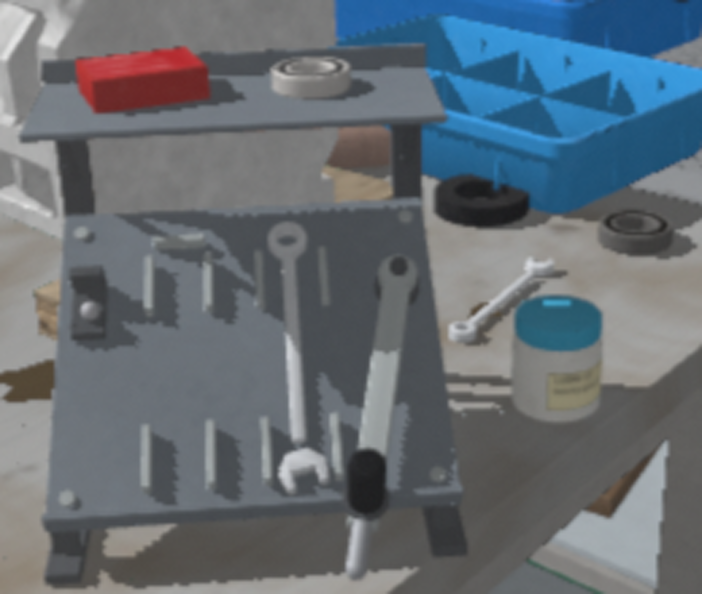

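View pics/w0.png

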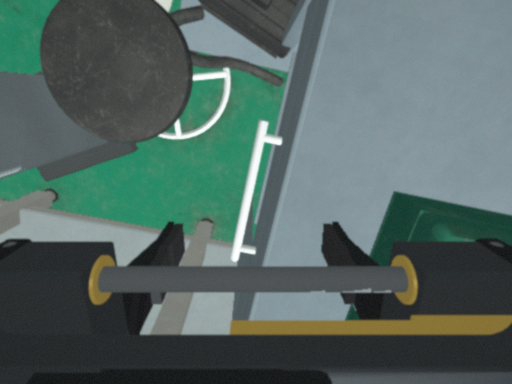

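The crops show the ribs, the bolts, the catch ball (c1 (199,420), c2 (90,310)), the hinge cap (c1 (279,208), c2 (398,267)) and the knob (c1 (440,341), c2 (366,483)). The wrist view shows only the floor beside the bench.

```bash
python3 - <<'E'
from h import *
F={'knob':(440,341,366,483),'hinge':(279,208,398,267),'boltLF':(331,531,68,498),'boltLR':(103,380,83,234),
'ribL':(327,458,146,457),'ribR':(340,417,210,455),'uribL':(187,365,149,283),'uribR':(222,335,208,281),'ball':(199,420,90,310),'shLF':(207,345,20,137),'shRF':(310,90,444,118),'wOpen':(60,132,540,266)}
P={}
for k,(a,b,c,d) in F.items():
    p,e=tri(('sc0',190+a/2.35,110+b/2.35),('si0',120+c/2.7,95+d/2.7));P[k]=p;print(k,p.round(4),np.round(e,4))
s=lambda c,d:(120+c/2.7,95+d/2.7)
print('ring',onz('si0',*s(463,330),.009),'open',onz('si0',*s(540,266),.009))
print('jar base front',onz('si0',*s(556,418),0), 'jar top', onz('si0',*s(558,315),.072))
# red box edge, on shelf: front-bottom corners
for n,(c,d) in {'boxL':(95,108),'boxR':(208,98),'bear':(310,97)}.items():print(n,onz('si0',*s(c,d),.240))
E
```

```text
knob [0.4629 0.1899 0.0682] [0.0009 0.0009]
hinge [0.4674 0.0372 0.1344] [0.0005 0.0005]
boltLF [0.6448 0.1923 0.0417] [0.001 0.001]
boltLR [0.6889 0.0237 0.1404] [0.0004 0.0004]
ribL [0.6034 0.1647 0.0573] [0.0005 0.0005]
ribR [0.5656 0.1558 0.0566] [0.0003 0.0003]
uribL [0.6323 0.057  0.1217] [0.001 0.001]
uribR [0.5928 0.0616 0.1247] [0.0047 0.0047]
ball [0.6627 0.0874 0.1147] [0.0009 0.0009]
shLF [0.6865 0.1038 0.2382] [0.0003 0.0003]
shRF [0.4372 0.0368 0.2375] [0.0003 0.0003]
wOpen [ 0.3885 -0.2607  0.0057] [0.0003 0.0003]
ring [ 0.44149069 -0.12213452  0.009     ] open [ 0.38834193 -0.25285806  0.009     ]
jar base front [ 3.62230045e-01 -1.21153615e-02  5.55111512e-17] jar top [ 0.36441081 -0.03260577  0.072     ]
boxL [0.65947854 0.04830745 0.24      ]
boxR [0.59324275 0.01967263 0.24      ]
bear [0.52761119 0.0102982  0.24      ]
```

```bash
cat >> h.py <<'E'
def plan(p,yaw,n,start=None):
    """n equal world steps to p with tool-x heading yaw(deg); prints rows in tool units"""
    s=ctrl.get_state(); p0=np.array(s['position']);M=R.from_rotvec(s['tool_rot']).as_matrix()
    y0=np.degrees(np.arctan2(M[1,0],M[0,0])); dy=(yaw-y0+180)%360-180
    print('at',p0.round(4),'yaw',round(y0,1),'t',round(s['time'],2))
    d=(np.array(p)-p0)/n
    for i in range(n):
        A=M@R.from_euler('z',-dy*i/n,degrees=True).as_matrix()
        print((A.T@d/.06).round(2),round(-dy/n/8,2))
    return d,dy
E
python3 - <<'E'
from h import *
plan((.47,.25,.36),105,9)
s=lambda c,d:(120+c/2.7,95+d/2.7)
print('bin',onz('si0',*s(560,207),0),'ring black',onz('si0',*s(480,222),0),'bearing',onz('si0',*s(636,250),0))
print(onz('si0',*s(700,125),0.08))
E
```

```text
at [0.203 0.617 0.212] yaw 161.8 t 0.15
[-0.68 -0.49 -0.27] 0.79
[-0.73 -0.41 -0.27] 0.79
[-0.77 -0.33 -0.27] 0.79
[-0.8  -0.24 -0.27] 0.79
[-0.83 -0.15 -0.27] 0.79
[-0.84 -0.06 -0.27] 0.79
[-0.84  0.03 -0.27] 0.79
[-0.83  0.12 -0.27] 0.79
[-0.81  0.21 -0.27] 0.79
bin [ 0.37816466 -0.41588599  0.        ] ring black [ 4.52619597e-01 -3.67649051e-01 -5.55111512e-17] bearing [ 0.30465448 -0.31920524  0.        ]
[ 0.24789535 -0.44619817  0.08      ]
```

Emit:
{"fn": "send_rows", "kwargs": {"steps": [{"tx": -0.68,"ty": -0.49,"tz": -0.27,"turn": 0.79,"grip": 1},{"tx": -0.73,"ty": -0.41,"tz": -0.27,"turn": 0.79,"grip": 1},{"tx": -0.77,"ty": -0.33,"tz": -0.27,"turn": 0.79,"grip": 1},{"tx": -0.8,"ty": -0.24,"tz": -0.27,"turn": 0.79,"grip": 1},{"tx": -0.83,"ty": -0.15,"tz": -0.27,"turn": 0.79,"grip": 1},{"tx": -0.84,"ty": -0.06,"tz": -0.27,"turn": 0.79,"grip": 1},{"tx": -0.84,"ty": 0.03,"tz": -0.27,"turn": 0.79,"grip": 1},{"tx": -0.83,"ty": 0.12,"tz": -0.27,"turn": 0.79,"grip": 1},{"tx": -0.81,"ty": 0.21,"tz": -0.27,"turn": 0.79,"grip": 1}]}}

```text
time: 1.27
position: [0.4701, 0.2495, 0.3591]
tool_rot: [-1.919, -2.487, -0.0]
ft_force: [0.2, 0.6, -0.6]
grip_width: 0.997
grip_force: 0.0
```

```bash
python3 - <<'E'
from h import *
plan((.44,-.16,.34),68.8,9)
E
```

```text
at [0.4701 0.2495 0.3591] yaw 104.7 t 1.27
[-0.72 -0.25  0.04] 0.5
[-0.73 -0.2   0.04] 0.5
[-0.75 -0.14  0.04] 0.5
[-0.75 -0.09  0.04] 0.5
[-0.76 -0.04  0.04] 0.5
[-0.76  0.01  0.04] 0.5
[-0.76  0.07  0.04] 0.5
[-0.75  0.12  0.04] 0.5
[-0.74  0.17  0.04] 0.5
```

Tracking is accurate.

Emit:
{"fn": "send_rows", "kwargs": {"steps": [{"tx": -0.72,"ty": -0.25,"turn": 0.5,"grip": 1},{"tx": -0.73,"ty": -0.2,"turn": 0.5,"grip": 1},{"tx": -0.75,"ty": -0.14,"turn": 0.5,"grip": 1},{"tx": -0.75,"ty": -0.09,"turn": 0.5,"grip": 1},{"tx": -0.76,"ty": -0.04,"turn": 0.5,"grip": 1},{"tx": -0.76,"ty": 0.01,"turn": 0.5,"grip": 1},{"tx": -0.76,"ty": 0.07,"turn": 0.5,"grip": 1},{"tx": -0.75,"ty": 0.12,"tz": 0.2,"turn": 0.5,"grip": 1},{"tx": -0.74,"ty": 0.17,"tz": 0.2,"turn": 0.5,"grip": 1},{"grip": 1}]}}

```text
validation failed for argument at $.st...
```

```bash
python3 - <<'E'
from h import *
shot('wrist','w1')
E
```

```text
(no output)
```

View pics/w1.png

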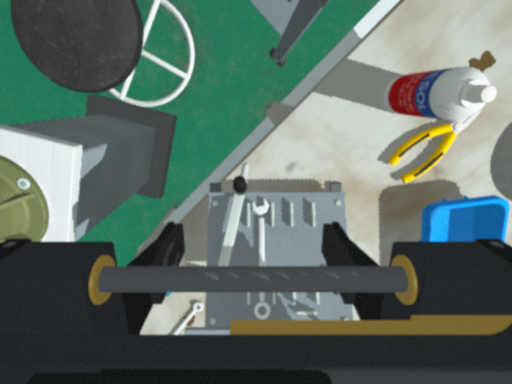

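This view is from above the rack front: knob at (240,184), fixed wrench at (262,255), free-bay ribs at about x=290–312 and y=212. The call was refused because each row needs all its fields.

Emit:
{"fn": "send_rows", "kwargs": {"steps": [{"tx": -0.72,"ty": -0.25,"tz": 0,"turn": 0.5,"grip": 1},{"tx": -0.73,"ty": -0.2,"tz": 0,"turn": 0.5,"grip": 1},{"tx": -0.75,"ty": -0.14,"tz": 0,"turn": 0.5,"grip": 1},{"tx": -0.75,"ty": -0.09,"tz": 0,"turn": 0.5,"grip": 1},{"tx": -0.76,"ty": -0.04,"tz": 0,"turn": 0.5,"grip": 1},{"tx": -0.76,"ty": 0.01,"tz": 0,"turn": 0.5,"grip": 1},{"tx": -0.76,"ty": 0.07,"tz": 0,"turn": 0.5,"grip": 1},{"tx": -0.75,"ty": 0.12,"tz": 0.2,"turn": 0.5,"grip": 1},{"tx": -0.74,"ty": 0.17,"tz": 0.2,"turn": 0.5,"grip": 1},{"tx": -0.9,"ty": 0,"tz": 0,"turn": 0,"grip": 1},{"tx": -0.9,"ty": 0,"tz": 0,"turn": 0,"grip": 1},{"tx": 0,"ty": 0,"tz": 0,"turn": 0,"grip": 1}]}}

```text
time: 2.82
position: [0.3989, -0.2637, 0.3348]
tool_rot: [2.598, 1.765, 0.001]
ft_force: [0.6, 0.4, -0.4]
grip_width: 0.999
grip_force: 0.0
```

```bash
python3 - <<'E'
from h import *
shot('wrist','w2');plan((.415,-.19,.3),68.8,1)
E
```

```text
at [ 0.4004 -0.2607  0.3346] yaw 68.7 t 2.88
[ 1.19 -0.2   0.58] -0.02
```

View pics/w2.png

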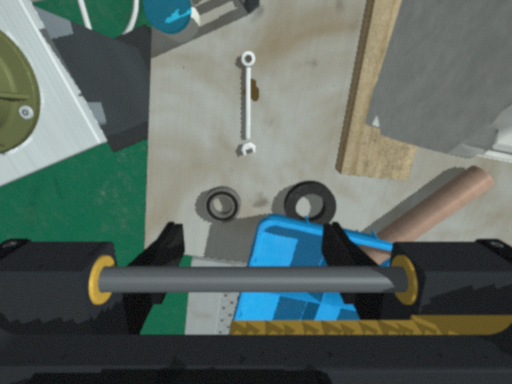

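Wrench in wrist view: ring at (248,59), open head at (248,149). Nothing stands within the gripper's footprint there; the jar is at the top (170,10).

```bash
cat > m.py <<'E'
from h import *
def wr(f,x0,x1,y0,y1,thr=170):
    im=cv2.imread(f'pics/{f}.png')[y0:y1,x0:x1]; h=cv2.cvtColor(im,cv2.COLOR_BGR2HSV)
    m=((h[:,:,2]>thr)&(h[:,:,1]<40)).astype(np.uint8)
    n,l,st,c=cv2.connectedComponentsWithStats(m); k=1+np.argmax(st[1:,4]); ys,xs=np.nonzero(l==k)
    return np.c_[xs+x0,ys+y0]
E
python3 - <<'E'
from m import *
shot('wrist','w3')
pts=wr('w3',225,275,20,170);print(len(pts),pts.min(0),pts.max(0))
W=np.array([onz('w3',u,v,.008)[:2] for u,v in pts])
(c,sz,a)=cv2.minAreaRect((W*1000).astype(np.float32));print(c,sz,a)
for p in W[[pts[:,1].argmin(),pts[:,1].argmax()]]:print(p)
s=lambda c,d:(120+c/2.7,95+d/2.7)
d=pts[:,1].min()-46
print(tri(('w3',248,59),('si0',*s(463,330))),tri(('w3',248,149),('si0',*s(540,266))),tri(('w3',248,149),('sc0',190+60/2.35,110+132/2.35)))
plan((c[0]/1000,c[1]/1000,.1),68.8,1)
E
```

```text
1136 [242  53] [274 169]
(427.5596923828125, -210.13796997070312) (190.16543579101562, 56.16615676879883) 69.97274780273438
[ 0.44626431 -0.11575355]
[ 0.41634222 -0.30725154]
(array([ 0.44314886, -0.12455287,  0.00773432]), [np.float64(0.001387792887002162), np.float64(0.001387792887002236)]) (array([ 0.38987705, -0.25928642,  0.00590932]), [np.float64(0.0012448693862715785), np.float64(0.0012448693862716906)]) (array([ 0.39128136, -0.25847876,  0.00928866]), [np.float64(0.0001781642820917203), np.float64(0.0001781642820918084)])
at [ 0.4013 -0.2589  0.3345] yaw 68.9 t 2.92
[0.91 0.11 3.91] 0.01
```

```bash
python3 - <<'E'
from h import *
plan((.4239,-.1738,.017),68.6,8)
E
```

```text
at [ 0.4013 -0.2589  0.3345] yaw 68.9 t 2.92
[ 0.18 -0.02  0.66] 0.0
[ 0.18 -0.02  0.66] 0.0
[ 0.18 -0.02  0.66] 0.0
[ 0.18 -0.02  0.66] 0.0
[ 0.18 -0.02  0.66] 0.0
[ 0.18 -0.02  0.66] 0.0
[ 0.18 -0.02  0.66] 0.0
[ 0.18 -0.02  0.66] 0.0
```

Emit:
{"fn": "send_rows", "kwargs": {"steps": [{"tx": 0.36,"ty": -0.04,"tz": 0.75,"turn": 0,"grip": 1},{"tx": 0.36,"ty": -0.04,"tz": 0.75,"turn": 0,"grip": 1},{"tx": 0.36,"ty": -0.04,"tz": 0.75,"turn": 0,"grip": 0.7},{"tx": 0.36,"ty": -0.04,"tz": 0.75,"turn": 0,"grip": 0.5},{"tx": 0,"ty": 0,"tz": 0.75,"turn": 0,"grip": 0.5},{"tx": 0,"ty": 0,"tz": 0.75,"turn": 0,"grip": 0.5},{"tx": 0,"ty": 0,"tz": 0,"turn": 0,"grip": 0.5}]}}

```text
time: 3.8
position: [0.4208, -0.1728, 0.0618]
tool_rot: [-2.584, -1.778, 0.01]
ft_force: [0.3, 0.0, 0.0]
grip_width: 0.541
grip_force: 0.0
```

```bash
python3 - <<'E'
from h import *
ctrl.get_image('side');shot('wrist','w4');plan((.4239,-.1738,.017),68.6,1)
z=np.load('pics/w4.npz')
for n,p in {'ring':(.4431,-.1245,.009),'cen':(.4173,-.1906,.008),'open':(.3905,-.259,.009)}.items():print(n,proj('w4',p).round(0))
E
```

```text
at [ 0.4244 -0.1743  0.0654] yaw 69.0 t 3.9
[ 0.01 -0.01  0.81] 0.05
ring [256. 140.]
cen [255. 222.]
open [254. 294.]
```

View pics/w4.png

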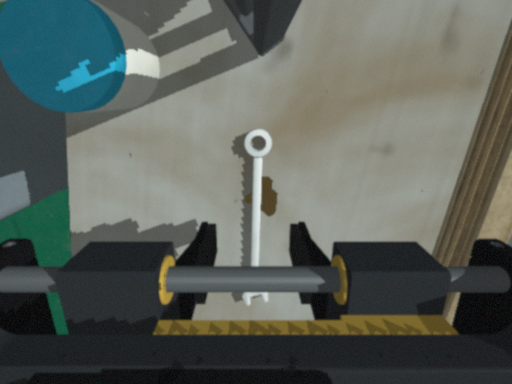

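The shank lies centred between the open jaws (ring at (258,143), shank bottom about (255,270)), as predicted. Descending and gripping.

Emit:
{"fn": "send_rows", "kwargs": {"newtons": 20, "steps": [{"tx": 0,"ty": 0,"tz": 0.4,"turn": 0,"grip": 0.5},{"tx": 0,"ty": 0,"tz": 0.4,"turn": 0,"grip": 0.5},{"tx": 0,"ty": 0,"tz": 0,"turn": 0,"grip": 0.5},{"tx": 0,"ty": 0,"tz": 0,"turn": 0,"grip": 0},{"tx": 0,"ty": 0,"tz": 0,"turn": 0,"grip": 0},{"tx": 0,"ty": 0,"tz": 0,"turn": 0,"grip": 0},{"tx": 0,"ty": 0,"tz": 0,"turn": 0,"grip": 0},{"tx": 0,"ty": 0,"tz": 0,"turn": 0,"grip": 0}]}}

```text
time: 4.9
position: [0.4236, -0.175, 0.0167]
tool_rot: [-2.59, -1.777, -0.0]
ft_force: [-0.7, 0.5, -1.0]
grip_width: 0.04
grip_force: 0.0
```

```bash
python3 - <<'E'
from h import *
s=ctrl.get_state();print(s['position'],s['grip_width'],s['grip_force'],s['ft_force'])
plan((.44,-.16,.34),69,6)
E
```

```text
[ 0.4236328  -0.17500183  0.01671058] 0.04020177434760445 0.0 [-0.72626419  0.45183565 -0.99903788]
at [ 0.4236 -0.175   0.0167] yaw 68.9 t 4.9
[ 0.06  0.03 -0.9 ] -0.0
[ 0.06  0.03 -0.9 ] -0.0
[ 0.06  0.03 -0.9 ] -0.0
[ 0.06  0.03 -0.9 ] -0.0
[ 0.06  0.03 -0.9 ] -0.0
[ 0.06  0.03 -0.9 ] -0.0
```

Emit:
{"fn": "send_rows", "kwargs": {"steps": [{"tx": 0,"ty": 0,"tz": 0,"turn": 0,"grip": 0},{"tx": 0,"ty": 0,"tz": 0,"turn": 0,"grip": 0}]}}

```text
time: 5.15
position: [0.4236, -0.175, 0.0166]
tool_rot: [-2.59, -1.777, 0.0]
ft_force: [0.9, -0.2, -0.6]
grip_width: 0.009
grip_force: 0.0
```

```bash
python3 - <<'E'
from h import *
a=shot('wrist','w5');b=shot('side','si5')
cv2.imwrite('pics/c5.png',np.vstack([a[60:350,100:420],cv2.resize(b[150:270,240:380],(320,274),interpolation=cv2.INTER_CUBIC)]))
E
```

```text
(no output)
```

View pics/c5.png

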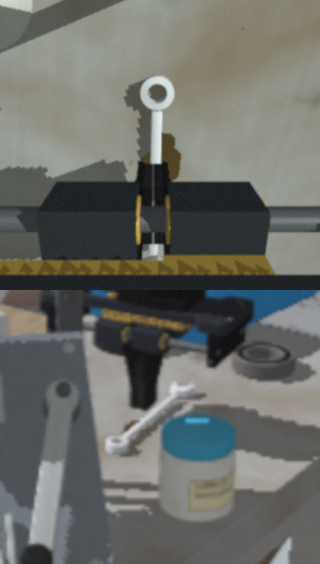

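```bash
python3 - <<'E'
from h import *
for z in(.0,.0027,.008,.012,.0167,.025):print(z,proj('si5',(.4236,-.175,z)).round(1))
print(ctrl.get_state()['position'])
E
```

```text
0.0 [302.  210.6]
0.0027 [302.  209.5]
0.008 [302.1 207.4]
0.012 [302.1 205.8]
0.0167 [302.1 203.9]
0.025 [302.2 200.5]
[ 0.42358636 -0.17504444  0.01662206]
```

The fingers closed just above the shank: their tips stand higher than stated. I'll open, go lower while watching the force, and close again.

Emit:
{"fn": "send_rows", "kwargs": {"steps": [{"tx": 0,"ty": 0,"tz": 0,"turn": 0,"grip": 0.4},{"tx": 0,"ty": 0,"tz": 0,"turn": 0,"grip": 0.4},{"tx": 0,"ty": 0,"tz": 0,"turn": 0,"grip": 0.4},{"tx": 0,"ty": 0,"tz": 0,"turn": 0,"grip": 0.4},{"tx": 0,"ty": 0,"tz": 0.06,"turn": 0,"grip": 0.4},{"tx": 0,"ty": 0,"tz": 0.05,"turn": 0,"grip": 0.4},{"tx": 0,"ty": 0,"tz": 0,"turn": 0,"grip": 0.4},{"tx": 0,"ty": 0,"tz": 0,"turn": 0,"grip": 0.4}]}}

```text
time: 6.25
position: [0.4236, -0.1751, 0.01]
tool_rot: [-2.591, -1.777, 0.0]
ft_force: [0.5, 0.3, -0.4]
grip_width: 0.401
grip_force: 0.0
```

Emit:
{"fn": "send_rows", "kwargs": {"steps": [{"tx": 0,"ty": 0,"tz": 0.03,"turn": 0,"grip": 0.4},{"tx": 0,"ty": 0,"tz": 0,"turn": 0,"grip": 0},{"tx": 0,"ty": 0,"tz": 0,"turn": 0,"grip": 0},{"tx": 0,"ty": 0,"tz": 0,"turn": 0,"grip": 0},{"tx": 0,"ty": 0,"tz": 0,"turn": 0,"grip": 0},{"tx": 0,"ty": 0,"tz": 0,"turn": 0,"grip": 0}]}}

```text
time: 7.0
position: [0.4237, -0.175, 0.0083]
tool_rot: [2.59, 1.777, 0.0]
ft_force: [-0.1, 0.4, 0.9]
grip_width: 0.016
grip_force: 0.0
```

```bash
python3 - <<'E'
from h import *
b=shot('side','si6')
for f in('si5','si6'):
    g=cv2.imread(f'pics/{f}.png',0);print(f);print(g[192:216,292:314])
for z in(.0,.008,.0083):print(z,proj('si6',(.4236,-.175,z)).round(1))
E
```

```text
si5
[[160 161 162 158 124  69  33  33  33  37  37  29  24  23  21  34  86 146
  165 168 167 169]
 [161 161 161 159 131  78  34  31  32  37  34  26  24  24  23  34  87 146
  166 168 167 169]
 [162 162 162 158 125  72  34  32  33  37  36  27  25  21  22  32  87 146
  165 166 166 171]
 [162 162 160 156 120  67  33  31  32  37  34  26  24  22  23  34  86 145
  164 166 166 168]
 [159 159 159 155 119  65  33  30  33  36  33  27  21  21  23  35  87 144
  163 165 166 171]
 [156 157 157 153 118  66  33  30  32  36  33  25  23  23  23  35  88 145
  164 168 179 195]
 [156 155 156 152 116  64  32  32  32  36  34  26  23  23  24  46 108 153
  168 185 198 197]
 [155 154 153 148 113  62  33  32  32  37  34  29  25  23  38  85 138 166
  184 198 196 175]
 [156 155 153 149 117  69  40  35  34  37  33  29  26  39  82 134 166 189
  198 193 171 146]
 [157 157 156 154 142 110  79  71  63  57  44  32  45  83 136 172 196 200
  189 164 140 132]
 [158 158 157 155 154 146 140 141 139 125  93  70 101 140 179 201 201 184
  157 136 117 108]
 [158 157 155 155 155 156 157 159 160 155 145 142 153 180 202 202 180 151
[... 2732 characters left out ...]
125  96  84 104 165 198 201 180 151 136 116 108  98  88  87  87
   87  86  84  83]
 [157 151 112  82 104 173 203 200 177 148 132 115  96  89  87  88  87  87
   86  84  84  82]
 [155 140 111 110 172 202 193 168 142 112  97  87  78  84  90  90  87  86
   84  83  84  83]
 [152 133 160 189 202 186 158 137 117  95  85  83  82  89 118 106  88  86
   82  81  82  84]
 [159 172 196 203 183 154 138 127 104  88  85  86  91  99 130 116  96  92
   87  78  78  83]
 [182 196 200 181 152 138 138 117  94  85  85  93 122 135 143 141 137 136
  111  85  80  83]
 [172 194 200 176 144 117 107  95  86  84  93 123 144 149 152 152 153 150
  120  87  81  84]]
0.0 [302.  210.6]
0.008 [302.1 207.4]
0.0083 [302.1 207.3]
```

The side image shows the fingertips standing at z≈0.015–0.02 while the reported TCP z is 0.008. So the tips end about 8 mm behind the TCP, not 14 mm ahead. I'll go lower by that difference.

Emit:
{"fn": "send_rows", "kwargs": {"steps": [{"tx": 0,"ty": 0,"tz": 0,"turn": 0,"grip": 0.3},{"tx": 0,"ty": 0,"tz": 0,"turn": 0,"grip": 0.3},{"tx": 0,"ty": 0,"tz": 0,"turn": 0,"grip": 0.3},{"tx": 0,"ty": 0,"tz": 0.06,"turn": 0,"grip": 0.3},{"tx": 0,"ty": 0,"tz": 0.06,"turn": 0,"grip": 0.3},{"tx": 0,"ty": 0,"tz": 0.05,"turn": 0,"grip": 0.3},{"tx": 0,"ty": 0,"tz": 0,"turn": 0,"grip": 0.3}]}}

```text
time: 7.92
position: [0.4233, -0.175, -0.0023]
tool_rot: [-2.59, -1.777, 0.001]
ft_force: [0.7, -0.0, 0.1]
grip_width: 0.303
grip_force: 0.0
```

```bash
python3 - <<'E'
from h import *
b=shot('side','si7');g=cv2.cvtColor(b,cv2.COLOR_BGR2GRAY);print(g[196:216,286:320:1]<60)if 0 else None
for r in range(194,218):print(r,''.join('#' if v<60 else('o' if v>175 else '.') for v in g[r,280:330]))
E
```

```text
194 ............#######........#######..ooooo.........
195 ............#######........#######..o.............
196 ............#######........#######................
197 ............#######........#######................
198 .............######.........######................
199 .............######........#######................
200 .............######........#######................
201 .............######........#######................
202 .............######........#######................
203 .............######........#######................
204 .............######........#######................
205 .............#####.........#######................
206 .............####..........######.................
207 ..............##...........######.................
208 ...........................#####..................
209 ...................oo.....#####...................
210 ..................ooo.....#####...................
211 .................oo........###....................
212 ...............ooo................................
213 ..............ooo.................................
214 ........oo..oooo..................................
215 ......ooo....ooo..................................
216 ......ooo....ooo..................................
217 ......ooooooooo...................................
```

Emit:
{"fn": "send_rows", "kwargs": {"newtons": 20, "steps": [{"tx": 0,"ty": 0,"tz": 0.01,"turn": 0,"grip": 0.3},{"tx": 0,"ty": 0,"tz": 0,"turn": 0,"grip": 0},{"tx": 0,"ty": 0,"tz": 0,"turn": 0,"grip": 0},{"tx": 0,"ty": 0,"tz": 0,"turn": 0,"grip": 0},{"tx": 0,"ty": 0,"tz": 0,"turn": 0,"grip": 0},{"tx": 0,"ty": 0,"tz": 0,"turn": 0,"grip": 0}]}}

```text
time: 8.72
position: [0.4243, -0.1753, -0.0018]
tool_rot: [2.59, 1.777, 0.002]
ft_force: [-0.0, 0.1, 6.1]
grip_width: 0.008
grip_force: 2.8
```

```bash
python3 - <<'E'
from h import *
b=shot('side','si8');w=shot('wrist','w8');s=ctrl.get_state();print(s['position'],s['grip_width'],s['ft_force'],s['grip_force'])
v=np.vstack([cv2.resize(w[60:350,100:420],(480,435)),])
v2=cv2.resize(b[170:230,260:350],None,fx=4.4,fy=4.4,interpolation=cv2.INTER_CUBIC)
o=np.zeros((435,480+v2.shape[1]-80,3),np.uint8)
o=np.zeros((435,790,3),np.uint8);o[:,:400]=w[60:350,130:396][:, :][0:0] if 0 else cv2.resize(w[60:350,125:391],(400,435));o[:264,400:790]=v2[:,:390]
cv2.imwrite('pics/c8.png',o)
g=cv2.cvtColor(b,cv2.COLOR_BGR2GRAY)
for r in range(192,222):print(r,''.join('#' if v<60 else('o' if v>170 else '.') for v in g[r,280:330]))
pts=proj('si8',(.436,-.180,0)),proj('si8',(.4236,-.175,0));print(pts)
E
```

```text
[ 0.4243387 -0.1752813 -0.001821 ] 0.005541080447195304 [-1.20209263 -0.48931289  5.04189074] 2.775050662457943
192 ................#############.....ooooooooooo.....
193 ................#############.....ooooooooo.......
194 ................#############.....ooooooo.........
195 .................###########.......ooo............
196 .................###########......................
197 .................###########......................
198 .................###########......................
199 .................###########......................
200 .................###########......................
201 .................###########......................
202 .................###########......................
203 .................###########......................
204 .................###########......................
205 .................###########......................
206 .................###########......................
207 .................#########........................
208 ..................#######.........................
209 ......................##..........................
210 ..................ooo.............................
211 .................ooo..............................
212 ................ooo...............................
213 ...............ooo................................
214 .........ooo.oooo.................................
215 .......ooo...oooo.................................
216 .......ooo...oooo.................................
217 .......ooooo.ooo..................................
218 .......oooooooo...................................
219 .......ooo........................................
220 .......ooo........................................
221 ..................................................
(array([296.74387807, 209.27402871]), array([302.01777499, 210.57807868]))
```

The tips still rode on top of the shank at about 6–8 mm. I'll open, lower about 5 mm more and close again.

Emit:
{"fn": "send_rows", "kwargs": {"steps": [{"tx": 0,"ty": 0,"tz": 0,"turn": 0,"grip": 0.3},{"tx": 0,"ty": 0,"tz": 0,"turn": 0,"grip": 0.3},{"tx": 0,"ty": 0,"tz": 0,"turn": 0,"grip": 0.3},{"tx": 0,"ty": 0,"tz": 0.04,"turn": 0,"grip": 0.3},{"tx": 0,"ty": 0,"tz": 0.04,"turn": 0,"grip": 0.3},{"tx": 0,"ty": 0,"tz": 0,"turn": 0,"grip": 0.3}]}}

```text
time: 9.57
position: [0.4232, -0.175, -0.0077]
tool_rot: [-2.59, -1.777, 0.001]
ft_force: [0.0, 0.5, 0.2]
grip_width: 0.297
grip_force: 0.0
```

```bash
python3 - <<'E'
from h import *
b=shot('side','si9');g=cv2.cvtColor(b,cv2.COLOR_BGR2GRAY)
for r in range(202,222):print(r,''.join('#' if v<60 else('o' if v>170 else '.') for v in g[r,280:330]))
E
```

```text
202 .............######........#######................
203 .............######........#######................
204 .............######........#######................
205 .............######........#######................
206 .............######........######.................
207 .............######........######.................
208 .............####..........#####..................
209 ..............###..ooo.....####...................
210 ..................ooo.....#####...................
211 .................ooo......#####...................
212 ................ooo........####...................
213 ...............ooo..........##....................
214 .........oooooooo.................................
215 .......ooo...oooo.................................
216 .......ooo...oooo.................................
217 .......ooooo.ooo..................................
218 .......oooooo.o...................................
219 .......ooo........................................
220 .......ooo........................................
221 ..................................................
```

Tips are now nearly at the bench (row ≈209) and unloaded. Closing.

Emit:
{"fn": "send_rows", "kwargs": {"newtons": 20, "steps": [{"tx": 0,"ty": 0,"tz": 0,"turn": 0,"grip": 0},{"tx": 0,"ty": 0,"tz": 0,"turn": 0,"grip": 0},{"tx": 0,"ty": 0,"tz": 0,"turn": 0,"grip": 0},{"tx": 0,"ty": 0,"tz": 0,"turn": 0,"grip": 0},{"tx": 0,"ty": 0,"tz": 0,"turn": 0,"grip": 0}]}}

```text
time: 10.25
position: [0.4237, -0.175, -0.0073]
tool_rot: [2.59, 1.777, 0.0]
ft_force: [-0.4, 0.5, 1.1]
grip_width: 0.077
grip_force: 20.0
```

The wrench is gripped: 6.7 mm at 20 N. Lifting straight up first.

Emit:
{"fn": "send_rows", "kwargs": {"steps": [{"tx": 0,"ty": 0,"tz": -0.5,"turn": 0,"grip": 0},{"tx": 0,"ty": 0,"tz": -0.9,"turn": 0,"grip": 0},{"tx": 0,"ty": 0,"tz": -0.95,"turn": 0,"grip": 0},{"tx": 0,"ty": 0,"tz": -0.95,"turn": 0,"grip": 0},{"tx": 0,"ty": 0,"tz": -0.95,"turn": 0,"grip": 0},{"tx": 0,"ty": 0,"tz": -0.95,"turn": 0,"grip": 0},{"tx": 0,"ty": 0,"tz": -0.8,"turn": 0,"grip": 0}]}}

```text
time: 11.12
position: [0.4234, -0.1752, 0.3547]
tool_rot: [2.59, 1.777, 0.003]
ft_force: [1.0, -0.9, -1.9]
grip_width: 0.077
grip_force: 20.0
```

```bash
cat >> h.py <<'E'
yr=np.radians(15.0);rx=np.array([np.sin(yr),-np.cos(yr)]);ry=np.array([np.cos(yr),np.sin(yr)]);ro=np.array([.5606,.0751])
def rk(x,y,z): return np.r_[ro+x*rx+y*ry,z]
def inrk(p): d=np.array(p[:2])-ro; return np.r_[d@rx,d@ry,p[2]]
E
python3 - <<'E'
from h import *
plan(rk(-.17,.0436,.35),105,10)
E
```

```text
at [ 0.4234 -0.1752  0.3547] yaw 68.9 t 11.12
[ 0.74 -0.04  0.01] -0.45
[0.74 0.   0.01] -0.45
[0.74 0.05 0.01] -0.45
[0.74 0.1  0.01] -0.45
[0.73 0.14 0.01] -0.45
[0.72 0.19 0.01] -0.45
[0.71 0.23 0.01] -0.45
[0.69 0.28 0.01] -0.45
[0.67 0.32 0.01] -0.45
[0.65 0.36 0.01] -0.45
```

Emit:
{"fn": "send_rows", "kwargs": {"steps": [{"tx": 0.74,"ty": -0.04,"tz": 0,"turn": -0.45,"grip": 0},{"tx": 0.74,"ty": 0,"tz": 0,"turn": -0.45,"grip": 0},{"tx": 0.74,"ty": 0.05,"tz": 0,"turn": -0.45,"grip": 0},{"tx": 0.74,"ty": 0.1,"tz": 0,"turn": -0.45,"grip": 0},{"tx": 0.73,"ty": 0.14,"tz": 0,"turn": -0.45,"grip": 0},{"tx": 0.72,"ty": 0.19,"tz": 0,"turn": -0.45,"grip": 0},{"tx": 0.71,"ty": 0.23,"tz": 0,"turn": -0.45,"grip": 0},{"tx": 0.69,"ty": 0.28,"tz": 0,"turn": -0.45,"grip": 0},{"tx": 0.67,"ty": 0.32,"tz": 0,"turn": -0.45,"grip": 0},{"tx": 0.65,"ty": 0.36,"tz": 0,"turn": -0.45,"grip": 0},{"tx": 0,"ty": 0,"tz": 0,"turn": 0,"grip": 0}]}}

```text
time: 12.5
position: [0.5586, 0.2563, 0.3498]
tool_rot: [-1.902, -2.498, 0.004]
ft_force: [-0.4, -0.0, -2.2]
grip_width: 0.082
grip_force: 20.0
```

```bash
python3 - <<'E'
from h import *
ctrl.get_image('wrist');plan(rk(-.17,.0436,.185),105,3);print(inrk(ctrl.get_state()['position']))
E
```

```text
at [0.5591 0.253  0.3505] yaw 105.2 t 12.55
[-0.01 -0.    0.92] 0.01
[-0.01 -0.    0.92] 0.01
[-0.01 -0.    0.92] 0.01
[-0.17221282  0.04454125  0.35051044]
```

Emit:
{"fn": "send_rows", "kwargs": {"steps": [{"tx": 0,"ty": -0.01,"tz": 0.9,"turn": 0.02,"grip": 0},{"tx": 0,"ty": 0,"tz": 0.95,"turn": 0,"grip": 0},{"tx": 0,"ty": 0,"tz": 0.95,"turn": 0,"grip": 0},{"tx": -0.4,"ty": 0,"tz": 0,"turn": 0,"grip": 0},{"tx": -0.6,"ty": 0,"tz": 0,"turn": 0,"grip": 0},{"tx": -0.6,"ty": 0,"tz": 0,"turn": 0,"grip": 0},{"tx": -0.45,"ty": 0,"tz": 0,"turn": 0,"grip": 0},{"tx": 0,"ty": 0,"tz": 0,"turn": 0,"grip": 0},{"tx": 0,"ty": 0,"tz": 0,"turn": 0,"grip": 0}]}}

```text
time: 13.68
position: [0.59, 0.1313, 0.1846]
tool_rot: [-1.917, -2.488, -0.001]
ft_force: [-0.1, 0.3, -0.7]
grip_width: 0.082
grip_force: 20.0
```

```bash
python3 - <<'E'
from h import *
s=ctrl.get_state();print(inrk(s['position']),s['ft_force']);plan(rk(-.047,.0436,.182),105,1)
a=shot('scene','sc10');b=shot('side','si10')
v=np.hstack([cv2.resize(a[120:360,190:400],(400,457),interpolation=cv2.INTER_CUBIC),cv2.resize(b[60:310,120:340],(400,457),interpolation=cv2.INTER_CUBIC)])
cv2.imwrite('pics/c10.png',v)
E
```

```text
[-0.04668741  0.04299777  0.18462823] [-0.05057152  0.29626826 -0.68300592]
at [0.59   0.1313 0.1846] yaw 104.8 t 13.68
[0.01 0.01 0.04] -0.03
```

Emit:
{"fn": "send_rows", "kwargs": {"newtons": 10, "steps": [{"tx": 0.01,"ty": 0.01,"tz": 0.4,"turn": -0.02,"grip": 0},{"tx": 0,"ty": 0,"tz": 0.5,"turn": 0,"grip": 0},{"tx": 0,"ty": 0,"tz": 0.1,"turn": 0,"grip": 0},{"tx": 0,"ty": 0,"tz": 0.1,"turn": 0,"grip": 0},{"tx": 0,"ty": 0,"tz": 0.1,"turn": 0,"grip": 0},{"tx": 0,"ty": 0,"tz": 0.1,"turn": 0,"grip": 0},{"tx": 0,"ty": 0,"tz": 0,"turn": 0,"grip": 0}]}}

```text
time: 14.65
position: [0.5908, 0.1316, 0.1066]
tool_rot: [-1.914, -2.491, -0.0]
ft_force: [-0.0, 0.9, -0.2]
grip_width: 0.081
grip_force: 10.0
```

Emit:
{"fn": "send_rows", "kwargs": {"steps": [{"tx": -0.02,"ty": 0,"tz": 0.1,"turn": 0,"grip": 0},{"tx": -0.02,"ty": 0,"tz": 0.1,"turn": 0,"grip": 0},{"tx": -0.02,"ty": 0,"tz": 0.1,"turn": 0,"grip": 0},{"tx": 0,"ty": 0,"tz": 0,"turn": 0,"grip": 0}]}}

```text
time: 15.15
position: [0.5914, 0.1274, 0.0879]
tool_rot: [-1.915, -2.49, 0.002]
ft_force: [-0.2, 0.3, -1.4]
grip_width: 0.083
grip_force: 10.0
```

```bash
python3 - <<'E'
from h import *
s=ctrl.get_state();print(inrk(s['position']),s['ft_force'],s['torque'])
b=shot('side','si11');g=cv2.cvtColor(b,cv2.COLOR_BGR2GRAY);h=cv2.cvtColor(b,cv2.COLOR_BGR2HSV)
for r in range(150,262,2):print(r,''.join('#' if v<45 else('o' if v>175 else '.') for v in g[r,165:240]))
E
```

```text
[-0.04255766  0.04323818  0.08790817] [-0.16309564  0.27363588 -1.37769126] [ 0.06335406 -0.04036747  0.03646871]
150 ..###########################################..............................
152 ..###########################################..............................
154 ...###########################################.............................
156 ...#############..###################...######.............................
158 ...#############..############################.............................
160 ...###########################################.............................
162 ...###########################################.............................
164 ...#####################################################################.#.
166 ...#######################################################################.
168 #.########################################################################.
170 ...########################################################################
172 ...#####################################################################..#
174 ...###################
[... 2793 characters left out ...]
............................................................
246 ...................o.......................................................
248 ..................ooo......................................................
250 ...............oooo........................................................
252 ..............ooo..........................................................
254 ..............ooo..........................................................
256 ...............ooooooooo........o..........................................
258 ................................o..........................................
260 ................................o..........................................
```

Emit:
{"fn": "send_rows", "kwargs": {"steps": [{"tx": -0.02,"ty": 0,"tz": 0.1,"turn": 0,"grip": 0},{"tx": -0.02,"ty": 0,"tz": 0.1,"turn": 0,"grip": 0},{"tx": 0,"ty": 0,"tz": 0.08,"turn": 0,"grip": 0},{"tx": 0,"ty": 0,"tz": 0,"turn": 0,"grip": 0},{"tx": 0,"ty": 0,"tz": 0,"turn": 0,"grip": 0}]}}

```text
time: 15.82
position: [0.5922, 0.1258, 0.0718]
tool_rot: [-1.914, -2.491, -0.0]
ft_force: [-1.1, 0.1, -1.8]
grip_width: 0.083
grip_force: 10.0
```

```bash
python3 - <<'E'
from h import *
s=ctrl.get_state();print(inrk(s['position']),s['ft_force'],s['torque'])
a=shot('scene','sc12');b=shot('side','si12')
v=np.hstack([cv2.resize(a[120:360,190:400],(400,457),interpolation=cv2.INTER_CUBIC),cv2.resize(b[90:310,130:320],(400,463),interpolation=cv2.INTER_CUBIC)[:457]])
cv2.imwrite('pics/c12.png',v)
E
```

```text
[-0.04077893  0.04366773  0.07183258] [-1.14543969  0.13418375 -1.77684009] [-0.0104553   0.05231696 -0.0289595 ]
```

View pics/c12.png

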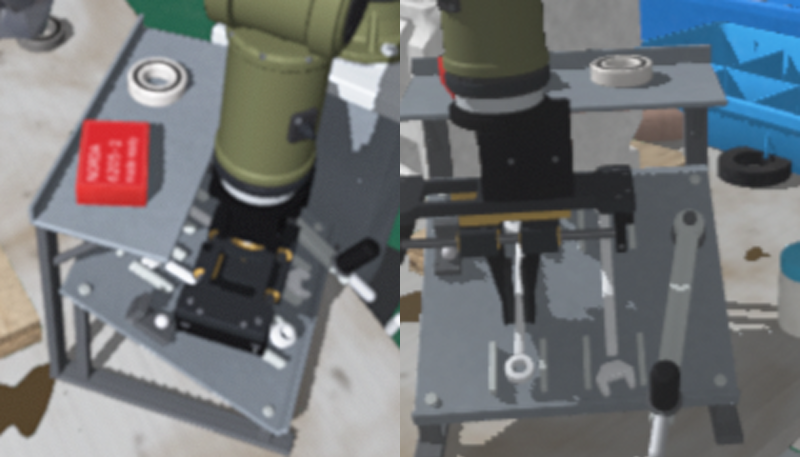

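The picture shows the wrench held with its ring between the lower ribs (right half, (518,368)), the open end up under the shelf between the upper ribs, and the jar standing. I'll lower 3 mm more and release.

Emit:
{"fn": "send_rows", "kwargs": {"steps": [{"tx": 0,"ty": 0,"tz": 0.05,"turn": 0,"grip": 0},{"tx": 0,"ty": 0,"tz": 0,"turn": 0,"grip": 0},{"tx": 0,"ty": 0,"tz": 0,"turn": 0,"grip": 0.15},{"tx": 0,"ty": 0,"tz": 0,"turn": 0,"grip": 0.3},{"tx": 0,"ty": 0,"tz": 0,"turn": 0,"grip": 0.3},{"tx": 0,"ty": 0,"tz": 0,"turn": 0,"grip": 0.3}]}}

```text
time: 16.68
position: [0.5924, 0.1256, 0.0689]
tool_rot: [1.914, 2.491, 0.0]
ft_force: [-1.2, -0.1, -0.4]
grip_width: 0.291
grip_force: 0.0
```

Emit:
{"fn": "send_rows", "kwargs": {"steps": [{"tx": 0,"ty": 0,"tz": -0.3,"turn": 0,"grip": 0.3},{"tx": 0,"ty": 0,"tz": -0.6,"turn": 0,"grip": 0.3},{"tx": 0.6,"ty": 0,"tz": -0.7,"turn": 0,"grip": 0.3},{"tx": 0.8,"ty": 0,"tz": 0,"turn": 0,"grip": 0.3},{"tx": 0.8,"ty": 0,"tz": 0,"turn": 0,"grip": 0.3},{"tx": 0.6,"ty": 0,"tz": 0,"turn": 0,"grip": 0.3},{"tx": 0,"ty": 0,"tz": 0,"turn": 0,"grip": 0.4},{"tx": 0,"ty": 0,"tz": 0,"turn": 0,"grip": 0.4}]}}

```text
time: 17.68
position: [0.5498, 0.2869, 0.1658]
tool_rot: [1.915, 2.489, 0.001]
ft_force: [1.3, -0.4, -0.3]
grip_width: 0.383
grip_force: 0.0
```

```bash
python3 - <<'E'
from h import *
s=ctrl.get_state();print(inrk(s['position']),s['ft_force'],s['grip_width'],s['time'])
b=shot('side','si13');a=shot('scene','sc13');w=shot('wrist','w13')
g=cv2.cvtColor(b,cv2.COLOR_BGR2GRAY)
for r in range(176,272,2):print(r,''.join('#' if v<45 else('o' if v>165 else ('-' if v>130 else '.')) for v in g[r,140:270]))
f=np.array([-18e-3,.0451,.083]);c,sn=np.cos(np.pi/6),.5
def bay(x,y,z):return rk(f[0]+x*c-z*sn,f[1]+y,f[2]+x*sn+z*c)
for n,q in {'ring':(-.071,0,.009),'cen':(0,0,.009),'openend':(.08,0,.009)}.items():print(n,proj('si13',bay(*q)).round(1),proj('sc13',bay(*q)).round(1),proj('w13',bay(*q)).round(1))
# knob in side & scene & wrist: dark blob
E
```

```text
[-0.20735626  0.04437237  0.1658128 ] [ 1.32844337 -0.44621577 -0.3245524 ] 0.38306336219571396 17.675
176 ........................................................############.........................############.........................
178 ........................................................#############..............------....############.........................
180 .......................................................##############............-----------..###########.........................
182 ......................------------...--.......#######################...........---.......--..###########.........................
184 ...........##.....-----------------------.....######################............--.........-..######..............................
186 ..........##...-----------------------..........###################...........................######..............................
188 ...........#.....-...-.........................####################............................#####..............................
190 ...............................................#
[... 4925 characters left out ...]
........-------..
264 --------------------------------ooo-.......--oooooo-....ooo-............-...-ooo.....ooooooooooooooo-.-ooo-........###.#....----..
266 --------------------------------ooo-.....-ooooooooooo-..ooo-...........--...-ooo-...ooooooooooooooooo..ooo-.......########..----..
268 --------------------------------ooo-....-ooo--....-ooo..ooo-...........------ooo-..ooooooooo-----oooo-.-oo-.......########..---...
270 --------------------------------ooo-....-ooo......-ooo..-oo-...........------ooo-..ooooo---......-ooo-..---.........######..---...
ring [185.6 267.5] [336.2 297.6] [253.5 285.3]
cen [185.6 230.3] [304.3 276.1] [253.8 352.5]
openend [185.6 192.5] [267.4 251.2] [254.2 436.2]
```

```bash
python3 - <<'E'
from h import *
for f,r0,r1,c0,c1 in(('si13',262,286,176,200),('sc13',285,312,320,352),('si13',192,206,172,190)):
    g=cv2.imread(f'pics/{f}.png',0)
    print(f,c0)
    for r in range(r0,r1):print(r,''.join('#' if v<45 else('o' if v>165 else ('-' if v>130 else '.')) for v in g[r,c0:c1]))
E
```

```text
si13 176
262 .........oooo-......ooo-
263 .........oooo-......ooo-
264 .......--oooooo-....ooo-
265 ......-ooooooooo-...ooo-
266 .....-ooooooooooo-..ooo-
267 .....oooo-----ooo-..ooo-
268 ....-ooo--....-ooo..ooo-
269 ....-ooo.......ooo..-oo-
270 ....-ooo......-ooo..-oo-
271 ....-ooo-.....-oo-..-oo-
272 .....oooo-..-oooo-..-oo-
273 .....ooooooooooo-...---.
274 ......ooooooooo--.......
275 ......--ooooo---........
276 ........-------.........
277 .........--.............
278 ..........-.............
279 ..........-.............
280 -.........---...........
281 -..........--...........
282 ----.......-----........
283 ----......---...........
284 ........................
285 ........................
sc13 320
285 -....-oooooooo--................
286 o-....-ooooooooo-...............
287 oo--....-oooooooo-..............
288 oooo-.....-oooooooo-............
289 ooooo--....-oooooooo-...........
290 ooooooo-.....-oooooooo-.........
291 oooooooo-.....-oooooooo-........
292 .-oooooooo-....-oooooooo-.......
293 ..-oooooooo-..-oooo-ooooo.......
294 ....-ooooooo--oooooo-ooo-.......
295 ......-ooooo
[... 243 characters left out ...]
302 oooooooo-...-oooooooooo.........
303 -oooooooo--..-oooooooo-.........
304 .-ooooooooo-.-ooooooo--.........
305 ..--oooooooo--------............
306 ....-ooooooooo-.................
307 .....--oooooooo--...............
308 .......-ooooooooo-..............
309 ........--oooooooo--............
310 ..........--ooooooo-............
311 ...........--ooooooo-...........
si13 172
192 ...............###
193 ...............###
194 ...............###
195 .---...-oo-....###
196 --oo-..ooo-....###
197 --oo-..oooo.-..###
198 --oo-..-ooooo-..##
199 --oo-..-ooooo-..##
200 --oo-..-ooooo-...#
201 --oo-...-ooooo-..#
202 --oo-....------..#
203 --oo-......--....#
204 -ooo-...........##
205 -ooo-.........####
```

```bash
cat >> h.py <<'E'
def tobay(p):
    q=inrk(p)-np.array([-.018,.0451,.083]);c,s=np.cos(np.pi/6),.5
    return np.array([q[0]*c+q[2]*s,q[1],-q[0]*s+q[2]*c])
def bay(x,y,z):
    c,s=np.cos(np.pi/6),.5
    return rk(-.018+x*c-z*s,.0451+y,.083+x*s+z*c)
E
python3 - <<'E'
from h import *
p,e=tri(('si13',187,270),('sc13',337.2,299.3));print('ring',tobay(p)*1000,e)
p,e=tri(('si13',173.3+0,272.5-1),('sc13',0,0)) if 0 else (0,0)
def onbay(f,u,v,h):
    o,r=ray(f,u,v);n=bay(0,0,1)-bay(0,0,0);return o+r*((bay(0,0,h)-o)@n)/(r@n)
for n,(u,v) in {'ring':(187,270),'openhead left tip':(179,196),'shank242':(185.5,242),'shank224':(185.5,226),'ribL low':(173.6,262),'ribR low':(197,262)}.items():print(n,(tobay(onbay('si13',u,v,.009))*1000).round(1))
p,e=tri(('si13',257,272),('sc13',377,254));print('knob',p,tobay(p))
# knob now
b=cv2.imread('pics/si13.png',0);m=(b[255:300,245:275]<50).astype(np.uint8);ys,xs=np.nonzero(m);print('knob side',xs.min()+245,xs.max()+245,ys.min()+255,ys.max()+255)
a=cv2.imread('pics/sc13.png',0);m=(a[235:280,355:400]<45);ys,xs=np.nonzero(m);print(xs.min()+355,xs.max()+355,ys.min()+235,ys.max()+235,len(xs))
E
```

```text
ring [-74.86674605  -1.23062931   6.20772264] [np.float64(0.0009712411582656736), np.float64(0.0009712411582657673)]
ring [-75.6  -2.2   9. ]
openhead left tip [73.1 11.8  9. ]
shank242 [-23.    0.2   9. ]
shank224 [8.7 0.2 9. ]
ribL low [-59.4  19.6   9. ]
ribR low [-62.2 -18.6   9. ]
knob [0.46140373 0.18826957 0.07009319] [-0.10776737 -0.1116258   0.04731602]
knob side 250 261 262 284
367 399 245 278 255
```

```bash
cat >> h.py <<'E'
def kn(th,h,dx=0,dy=0,off=.0085):
    p=inrk(bay(.052-.166*np.sin(th),-.145+.166*np.cos(th),h));return p+[dx,dy,-off]
E
python3 - <<'E'
from h import *
s=ctrl.get_state();c=inrk(s['position']);print(c)
k=kn(1.37,.045);print('target',k,'units',(np.array([-1,1,-1])*(k-c)/.06).round(2))
prev=k
for th in np.arange(1.27,.55,-.1):
    k=kn(th,.045);print(round(th,2),(np.array([-1,1,-1])*(k-prev)/.06).round(2),k.round(3));prev=k
E
```

```text
[-0.20647953  0.04432611  0.16538847]
target [-0.13633847 -0.06679135  0.05813877] units [-1.17 -1.85  1.79]
1.27 [-0.06  0.27 -0.03] [-0.133 -0.051  0.06 ]
1.17 [-0.08  0.26 -0.05] [-0.128 -0.035  0.063]
1.07 [-0.1   0.25 -0.06] [-0.122 -0.02   0.067]
0.97 [-0.13  0.24 -0.07] [-0.114 -0.006  0.071]
0.87 [-0.15  0.22 -0.08] [-0.105  0.007  0.076]
0.77 [-0.16  0.2  -0.09] [-0.096  0.019  0.082]
0.67 [-0.18  0.18 -0.1 ] [-0.085  0.03   0.088]
0.57 [-0.19  0.16 -0.11] [-0.073  0.04   0.095]
```

Emit:
{"fn": "send_rows", "kwargs": {"newtons": 20, "steps": [{"tx": -0.2,"ty": -0.6,"tz": 0,"turn": 0,"grip": 0.6},{"tx": -0.5,"ty": -0.7,"tz": 0,"turn": 0,"grip": 0.6},{"tx": -0.47,"ty": -0.55,"tz": 0,"turn": 0,"grip": 0.6},{"tx": 0,"ty": 0,"tz": 0.4,"turn": 0,"grip": 0.6},{"tx": 0,"ty": 0,"tz": 0.6,"turn": 0,"grip": 0.6},{"tx": 0,"ty": 0,"tz": 0.5,"turn": 0,"grip": 0.6},{"tx": 0,"ty": 0,"tz": 0.29,"turn": 0,"grip": 0.6},{"tx": 0,"ty": 0,"tz": 0,"turn": 0,"grip": 0.36},{"tx": 0,"ty": 0,"tz": 0,"turn": 0,"grip": 0.36},{"tx": 0,"ty": 0,"tz": 0,"turn": 0,"grip": 0.36}]}}

```text
time: 19.08
position: [0.4608, 0.192, 0.0587]
tool_rot: [1.914, 2.49, 0.003]
ft_force: [-0.1, 0.6, 0.9]
grip_width: 0.388
grip_force: 0.0
```

```bash
python3 - <<'E'
from h import *
s=ctrl.get_state();print(inrk(s['position'])-kn(1.37,.045),s['ft_force'],s['grip_width'],s['grip_force'])
b=shot('side','si14');g=cv2.cvtColor(b,cv2.COLOR_BGR2GRAY)
for r in range(225,292,2):print(r,''.join('#' if v<50 else('o' if v>165 else '.') for v in g[r,215:300]))
E
```

```text
[-0.00237374  0.00067633  0.00051187] [-0.08805832  0.63250595  0.8606349 ] 0.3881558865090705 0.0
225 ..................................................................#########...ooooooo
227 ..............................................................#.############..ooooooo
229 ..........................................oooooooooo...#####################...oooooo
231 .................#########................ooooooooo....#..###################........
233 ........###...............................ooo..............##################........
235 ........###.........#.####.................................##################........
237 ........###################................................##################........
239 ........###################................................##################...ooooo
241 ........###################..............ooooooooo.....##..##################........
243 .........##################.............oooooooooo.....################..............
245 .........##################.............oooooooooo...###########.........oooooooooooo
247 .......
[... 1358 characters left out ...]
...........#####....#############......#####..........................
279 ...........................##......############......................................
281 ...................................############......................................
283 ....................................##########.......................................
285 .....................................................................................
287 ....................................o................................................
289 ....................................ooo..............................................
291 ...................................oooo..............................................
```

The knob stands between the two fingers. Sweeping along the arc.

Emit:
{"fn": "send_rows", "kwargs": {"steps": [{"tx": -0.06,"ty": 0.3,"tz": -0.03,"turn": 0,"grip": 0.36},{"tx": -0.08,"ty": 0.28,"tz": -0.05,"turn": 0,"grip": 0.36},{"tx": -0.1,"ty": 0.26,"tz": -0.06,"turn": 0,"grip": 0.36},{"tx": -0.13,"ty": 0.24,"tz": -0.07,"turn": 0,"grip": 0.36},{"tx": -0.15,"ty": 0.22,"tz": -0.08,"turn": 0,"grip": 0.36},{"tx": -0.16,"ty": 0.2,"tz": -0.09,"turn": 0,"grip": 0.36},{"tx": -0.18,"ty": 0.18,"tz": -0.1,"turn": 0,"grip": 0.36},{"tx": 0,"ty": 0,"tz": 0,"turn": 0,"grip": 0.36}]}}

```text
time: 20.12
position: [0.5726, 0.166, 0.0871]
tool_rot: [1.916, 2.487, 0.002]
ft_force: [-0.6, 0.8, 0.2]
grip_width: 0.359
grip_force: 0.0
```

```bash
python3 - <<'E'
from h import *
s=ctrl.get_state();print(inrk(s['position'])-kn(.67,.045),s['ft_force'],s['grip_width'],s['grip_force'],s['time'])
b=shot('side','si15');g=cv2.cvtColor(b,cv2.COLOR_BGR2GRAY)
for r in range(195,260,2):print(r,''.join('#' if v<50 else('o' if v>165 else '.') for v in g[r,165:260]))
print('knob pred',proj('si15',rk(*kn(.67,.05,off=0))))
E
```

```text
[ 4.89262810e-05  4.87599702e-03 -8.23249248e-04] [-0.56732726  0.8417613   0.20913882] 0.3588031299356691 0.0 20.125
195 ............................................#########....................##########............
197 ...........................................##########....................##########............
199 ...............ooooooooooo.....oo..##################....................#######...............
201 ####.###..o......oooooo........oo...################......................#####................
203 ...................................#################......................#####................
205 #####..............................#################......................#####................
207 #####..............................##################.....................#####................
209 #####...............ooo............##################.....................#####................
211 ######..#...........oooo...........##################......................#..#................
213 ##########..........oooo............########..................................
[... 1655 characters left out ...]
#######.......................................................
249 .......................#############..........................................oo...............
251 .......................############...........................................oo...............
253 ........oo.........oo...##########..............................ooo...........oo...............
255 ........oo........ooo..........................................oooo............o...............
257 ........oo......ooo............................................ooo.............o...............
259 ........oo....oo..............................................................oo...............
knob pred [192.66820914 243.78556833]
```

Emit:
{"fn": "send_rows", "kwargs": {"steps": [{"tx": -0.19,"ty": 0.16,"tz": -0.11,"turn": 0,"grip": 0.36},{"tx": -0.21,"ty": 0.14,"tz": -0.12,"turn": 0,"grip": 0.36},{"tx": 0,"ty": 0,"tz": 0,"turn": 0,"grip": 0.5},{"tx": 0,"ty": -0.05,"tz": 0,"turn": 0,"grip": 0.6},{"tx": 0.4,"ty": 0,"tz": 0,"turn": 0,"grip": 0.6},{"tx": 0.5,"ty": 0,"tz": 0,"turn": 0,"grip": 0.6},{"tx": 0,"ty": 0,"tz": 0,"turn": 0,"grip": 0},{"tx": 0,"ty": 0,"tz": 0,"turn": 0,"grip": 0},{"tx": 0,"ty": 0,"tz": 0,"turn": 0,"grip": 0},{"tx": 0,"ty": 0,"tz": 0,"turn": 0,"grip": 0}]}}

```text
time: 21.42
position: [0.5777, 0.1994, 0.1001]
tool_rot: [1.916, 2.489, -0.0]
ft_force: [-0.6, -0.5, -0.8]
grip_width: 0.232
grip_force: 0.0
```

```bash
python3 - <<'E'
from h import *
s=ctrl.get_state();c=inrk(s['position']);print(c,s['ft_force'],s['grip_width'],s['time'])
b=shot('side','si16');g=cv2.cvtColor(b,cv2.COLOR_BGR2GRAY)
for r in range(205,265,2):print(r,''.join('#' if v<50 else('o' if v>165 else '.') for v in g[r,150:260]))
a=shot('scene','sc16');g=cv2.cvtColor(a,cv2.COLOR_BGR2GRAY)
for r in range(225,300,3):print(r,''.join('#' if v<45 else('o' if v>165 else '.') for v in g[r,230:350]))
for th in(.5,.47,.4):print(th,proj('si16',rk(*kn(th,.05,off=0))).round(),proj('si16',rk(*kn(th,.072,off=0))).round(),proj('sc16',rk(*kn(th,.05,off=0))).round(),proj('sc16',rk(*kn(th,.072,off=0))).round())
prev=c
for th in(.47,.37,.27,.17,.1,.05,.03):
    e=kn(th,.072);t=e+[-.019,.003,-.0055-.007];print(th,t.round(4),(np.array([-1,1,-1])*(t-prev)/.06).round(2));prev=t
E
```

```text
[-0.11562398  0.04863829  0.10014064] [-0.56514096 -0.48857837 -0.77048141] 0.23180957072449362 21.425
205 ...............#...................##################...........................#####.........................
207 ############.......................##################...........................#####.........................
209 ############.......................###################...........................####.........................
211 ############.......................###################...........................##.#.........................
213 ############...##..................###################...........................#..#.........................
215 #################....................########.................................................................
217 #################....................########...................oooo..........................................
219 ........############........################................ooooooooo.........................................
221 .........############.....##################.............oooooooooooooo..
[... 5390 characters left out ...]
............................oooooo.......oo..########.........
297 ..........oooooooo....................................................................oooooo...........##.....##########
0.5 [183. 232.] [181. 224.] [330. 276.] [338. 272.]
0.47 [181. 229.] [180. 222.] [328. 276.] [336. 271.]
0.4 [178. 224.] [177. 217.] [322. 275.] [330. 270.]
0.47 [-0.0931  0.0511  0.1128] [-0.38  0.04 -0.21]
0.37 [-0.08    0.0579  0.1203] [-0.22  0.11 -0.13]
0.27 [-0.0663  0.0631  0.1282] [-0.23  0.09 -0.13]
0.17 [-0.0523  0.0667  0.1363] [-0.23  0.06 -0.13]
0.1 [-0.0423  0.0683  0.1421] [-0.17  0.03 -0.1 ]
0.05 [-0.0352  0.0689  0.1462] [-0.12  0.01 -0.07]
0.03 [-0.0323  0.069   0.1479] [-0.05  0.   -0.03]
```

Emit:
{"fn": "send_rows", "kwargs": {"newtons": 30, "steps": [{"tx": 0,"ty": 0.04,"tz": -0.21,"turn": 0,"grip": 0},{"tx": 0,"ty": 0,"tz": 0,"turn": 0,"grip": 0},{"tx": 0,"ty": 0,"tz": 0,"turn": 0,"grip": 0},{"tx": -0.2,"ty": 0,"tz": 0,"turn": 0,"grip": 0},{"tx": -0.18,"ty": 0,"tz": 0,"turn": 0,"grip": 0},{"tx": -0.22,"ty": 0.11,"tz": -0.13,"turn": 0,"grip": 0},{"tx": -0.23,"ty": 0.09,"tz": -0.13,"turn": 0,"grip": 0},{"tx": -0.23,"ty": 0.06,"tz": -0.13,"turn": 0,"grip": 0},{"tx": 0,"ty": 0,"tz": 0,"turn": 0,"grip": 0}]}}

```text
time: 22.65
position: [0.6129, 0.1416, 0.1376]
tool_rot: [1.916, 2.486, 0.002]
ft_force: [-0.1, -0.0, 0.4]
grip_width: 0.008
grip_force: 0.0
```

```bash
python3 - <<'E'
from h import *
s=ctrl.get_state();c=inrk(s['position']);print(c,s['ft_force'],s['grip_width'],s['time'])
a=shot('scene','sc17');g=cv2.cvtColor(a,cv2.COLOR_BGR2GRAY)
for r in range(240,300,2):print(r,''.join('#' if v<45 else('o' if v>165 else '.') for v in g[r,250:350]))
for th in(.3,.2,.17,.1,0):print(th,proj('sc17',rk(*kn(th,.03,off=0))).round(),proj('sc17',rk(*kn(th,.05,off=0))).round(),proj('sc17',rk(*kn(th,.072,off=0))).round())
b=shot('side','si17');g=cv2.cvtColor(b,cv2.COLOR_BGR2GRAY)
for r in range(170,240,2):print(r,''.join('#' if v<50 else('o' if v>165 else '.') for v in g[r,140:250]))
E
```

```text
[-0.05067029  0.06768907  0.13756043] [-0.12051152 -0.02369508  0.38980705] 0.008258027710218985 22.65
240 ....................................oooooo.................#....##..........................#.......
242 ......................................ooo...oo............#....###..........................#####...
244 ...........................................oooo...............####..........................######..
246 ...........................................ooo................####.........................######...
248 oooo......................................oooo..oooo....#....####.........................#######...
250 .oooooooooo.....................o.........oooo..o...........#####.........................#######...
252 .oooo....ooooooooo.............oooooo.....oooo..............#####........................#######....
254 ..oo............ooooooooo......oooooo....oooooo........#...##########..#.................#####......
256 .................ooooooooooo.....oo...........................##############............#######.....
258 .........oooo...ooooooooooo.....................
[... 5676 characters left out ...]
..........
228 ......................................................................................ooooo...................
230 ......................................................................................ooooo...................
232 ......................................................................................ooooo...................
234 .............................................ooo......................................ooooo...................
236 .............................................oooo......................................oooo...................
238 .............................................oooo......................................oooo...................
```

Emit:
{"fn": "send_rows", "kwargs": {"steps": [{"tx": -0.1,"ty": 0,"tz": -0.06,"turn": 0,"grip": 0},{"tx": -0.08,"ty": 0,"tz": -0.05,"turn": 0,"grip": 0},{"tx": 0,"ty": 0,"tz": 0,"turn": 0,"grip": 0}]}}

```text
time: 23.12
position: [0.6141, 0.1328, 0.143]
tool_rot: [1.915, 2.49, 0.001]
ft_force: [0.0, 0.1, 0.1]
grip_width: 0.005
grip_force: 0.2
```

```bash
cat > ks.py <<'E'
from h import *
import sys
n=sys.argv[1]
s=ctrl.get_state();c=inrk(s['position']);print(c,s['ft_force'],np.array(s['ft_force'])[:2]@rx,s['time'])
b=shot('side','si'+n);g=cv2.cvtColor(b,cv2.COLOR_BGR2GRAY)
for r in range(180,222,2):print(r,''.join('#' if v<50 else('o' if v>165 else '.') for v in g[r,140:230]))
for th in(.3,.2,.1,0):print(th,proj('si'+n,rk(*kn(th,.03,off=0))).round(),proj('si'+n,rk(*kn(th,.05,off=0))).round())
E
python3 ks.py 18
```

```text
[-0.04191318  0.06658094  0.14301421] [0.02093204 0.07914805 0.14951754] -0.07103353156748542 23.125
180 ooo......oo.......#################.......................................................
182 ooo......o........#################...................o...................................
184 ...................###############........................................................
186 ....................##############........................................................
188 ....................##############........................................................
190 .oo..................#############........................................................
192 oo....................############...............o........................................
194 oo....................##############.............ooo....oo................................
196 oo.....................##############..ooo......oooo....oo................................
198 oo.....................###############..oooooooooooo....oo................................
200 oo.....................###############..ooooo
[... 405 characters left out ...]
....................
210 ...........o............o...############.......oooooooo...................................
212 ..........oo.................##########...................................................
214 .......oo.........................#.......................................................
216 ..........................................................................................
218 ..........................................................................................
220 ......................................................................................oo..
0.3 [176. 223.] [175. 216.]
0.2 [174. 215.] [173. 208.]
0.1 [173. 207.] [171. 200.]
0 [172. 199.] [171. 192.]
```

```bash
python3 - <<'E'
from h import *
s=ctrl.get_state();c=inrk(s['position'])
for dz in(.0085,.02,.03,.04,.05):
    for dy in(-.015,0,.015):print(dz,dy,proj('si18',rk(c[0]-.0095,c[1]+dy,c[2]+dz)).round(1),end=' ')
    print()
g=cv2.cvtColor(cv2.imread('pics/si18.png'),cv2.COLOR_BGR2GRAY)
for r in range(160,214,2):print(r,' '.join('%3d'%v for v in g[r,155:184]))
a=cv2.imread('pics/sc17.png',0);
E
```

```text
0.0085 -0.015 [177.7 206.1] 0.0085 0 [168.3 206.7] 0.0085 0.015 [158.9 207.2] 
0.02 -0.015 [177.1 199.7] 0.02 0 [167.7 200.2] 0.02 0.015 [158.2 200.7] 
0.03 -0.015 [176.6 194. ] 0.03 0 [167.1 194.5] 0.03 0.015 [157.5 195. ] 
0.04 -0.015 [176.  188.2] 0.04 0 [166.5 188.8] 0.04 0.015 [156.9 189.3] 
0.05 -0.015 [175.5 182.4] 0.05 0 [165.8 182.9] 0.05 0.015 [156.2 183.5] 
160  43  44  48  73  77  69  67  68  71  77  61  46  41  42  43  41  42  43  42  42  42  42  41  42  42  42  41  41  51
162  43  44  49  75  79  75  73  71  73  79  61  44  43  42  42  42  42  41  42  42  40  41  42  42  40  41  41  42  48
164  43  44  45  63  75  63  53  69 104 114  84  51  44  43  42  41  43  42  42  41  42  42  42  40  42  42  42  41  45
166  44  44  44  49  67  55  36  52 111 128 107  69  45  42  42  43  42  42  43  42  42  43  41  42  42  43  41  41  43
168  44  43  44  43  41  36  33  49 110 133 130  91  54  45  43  43  41  42  41  41  42  44  52  55  56  57  66  71  73
170  40  38  37  37  35  33  33  49 110 130 132 125 118  80  40  34  33  32  34  33  35  63 112 129 129 128 129 130 131
172  36  
[... 1810 characters left out ...]
  72  83  85  65  42  38  42  45  45  44  44  45  42  37  36  36  35  37  37  50  80 110 130 142 155
204  66  65  66  66  72  82  83  69  48  38  41  45  45  45  45  44  42  38  36  35  37  36  37  43  73  88  95 104 116
206  79  70  67  66  72  81  84  79  59  46  54  51  44  42  41  42  40  37  37  36  35  36  37  37  51  86 143 166 170
208 112  98  86  73  75  83  86  85  92 135 129  91  55  40  38  36  37  38  37  37  36  36  37  36  42  61  85 108 121
210 118 108 101 109 118 124 136 151 157 167 139 100  65  44  39  38  38  37  37  37  38  37  37  37  46  60  75 101 113
212 160 161 160 157 154 151 149 147 144 140 125 102  86  62  43  38  37  37  36  38  37  38  40  49  59  67  89 108 116
```

Emit:
{"fn": "send_rows", "kwargs": {"steps": [{"tx": 0.25,"ty": 0,"tz": 0,"turn": 0,"grip": 0},{"tx": 0,"ty": -0.1,"tz": 0,"turn": 0,"grip": 0},{"tx": -0.12,"ty": 0,"tz": 0,"turn": 0,"grip": 0},{"tx": -0.1,"ty": 0,"tz": 0,"turn": 0,"grip": 0},{"tx": -0.06,"ty": 0,"tz": -0.02,"turn": 0,"grip": 0},{"tx": -0.04,"ty": 0,"tz": -0.02,"turn": 0,"grip": 0},{"tx": 0,"ty": 0,"tz": 0,"turn": 0,"grip": 0}]}}

```text
time: 24.05
position: [0.6096, 0.1275, 0.1453]
tool_rot: [1.914, 2.49, 0.001]
ft_force: [0.3, 0.6, 0.0]
grip_width: 0.003
grip_force: 0.5
```

```bash
python3 ks.py 19
```

```text
[-0.03798486  0.06086964  0.14533273] [0.33383784 0.56480107 0.01454754] -0.4591523509166362 24.05
180 ooo......oo...........################....................................................
182 ooo....................###############....................................................
184 ........................##############....................................................
186 ........................#############.....................................................
188 .........................############.....................................................
190 ..........................############....................................................
192 oo........................############...........o........................................
194 oo.......................#############...........ooo....o.................................
196 oo........................############.ooo......oooo....oo................................
198 oo........................############..oooooooooooo....oo................................
200 oo........................############..ooooooo
[... 403 characters left out ...]
....................
210 .......oo....................#########....................................................
212 ..........................................................................................
214 ..........................................................................................
216 ..........................................................................................
218 ..........................................................................................
220 ......................................................................................oo..
0.3 [176. 223.] [175. 216.]
0.2 [174. 215.] [173. 208.]
0.1 [173. 207.] [171. 200.]
0 [172. 199.] [171. 192.]
```

Emit:
{"fn": "send_rows", "kwargs": {"steps": [{"tx": -0.04,"ty": 0.01,"tz": -0.02,"turn": 0,"grip": 0},{"tx": -0.03,"ty": 0.01,"tz": -0.02,"turn": 0,"grip": 0},{"tx": 0,"ty": 0,"tz": 0,"turn": 0,"grip": 0}]}}

```text
time: 24.48
position: [0.6099, 0.1262, 0.1463]
tool_rot: [-1.91, -2.49, 0.0]
ft_force: [-1.0, 5.7, -2.9]
grip_width: 0.008
grip_force: 2.8
```

```bash
python3 ks.py 20
```

```text
[-0.03660916  0.06080784  0.14633537] [-1.00609535  5.66315749 -2.89752611] -5.730586716066581 24.475
180 ooo......oo...........################....................................................
182 ooo....................###############....................................................
184 ........................#############.....................................................
186 .........................############.....................................................
188 .........................############.....................................................
190 .o........................############....................................................
192 oo.......................#############...........o........................................
194 oo.......................#############...........ooo....oo................................
196 oo........................############.ooo......oooo....oo................................
198 oo........................############..oooooooooooo....oo................................
200 oo.........................###########..oooo
[... 406 characters left out ...]
....................
210 ......ooo.....................#######.....................................................
212 ..........................................................................................
214 ..........................................................................................
216 ..........................................................................................
218 ..........................................................................................
220 ......................................................................................oo..
0.3 [176. 223.] [175. 216.]
0.2 [174. 215.] [173. 208.]
0.1 [173. 207.] [171. 200.]
0 [172. 199.] [171. 192.]
```

The knob is at the ball (5.7 N). Pushing on.

Emit:
{"fn": "send_rows", "kwargs": {"steps": [{"tx": -0.05,"ty": 0,"tz": -0.02,"turn": 0,"grip": 0},{"tx": -0.05,"ty": 0,"tz": -0.01,"turn": 0,"grip": 0},{"tx": 0,"ty": 0,"tz": 0,"turn": 0,"grip": 0}]}}

```text
time: 24.9
position: [0.61, 0.1254, 0.147]
tool_rot: [-1.902, -2.489, -0.004]
ft_force: [-2.8, 12.3, -7.7]
grip_width: 0.005
grip_force: 6.3
```

```bash
python3 ks.py 21
```

```text
[-0.03579486  0.06072517  0.14697533] [-2.84762024 12.32388304 -7.7238483 ] -12.640975263437664 24.9
180 ooo......oo............###############....................................................
182 ooo....................###############....................................................
184 ........................#############.....................................................
186 .........................############.....................................................
188 ..........................############....................................................
190 .oo.......................############....................................................
192 oo.......................#############...........o........................................
194 oo.......................#############...........ooo....oo................................
196 oo........................############.ooo......oooo....oo................................
198 oo........................############..oooooooooooo....oo................................
200 oo.........................###########..ooooo
[... 405 characters left out ...]
....................
210 ......oo......................#######.....................................................
212 ..........................................................................................
214 ..........................................................................................
216 ..........................................................................................
218 ..........................................................................................
220 ......................................................................................oo..
0.3 [176. 223.] [175. 216.]
0.2 [174. 215.] [173. 208.]
0.1 [173. 207.] [171. 200.]
0 [172. 199.] [171. 192.]
```

Each pad carries half of the load, so the force is on the knob and not the body. I'll push a little harder.

Emit:
{"fn": "send_rows", "kwargs": {"steps": [{"tx": -0.04,"ty": 0,"tz": -0.02,"turn": 0,"grip": 0},{"tx": -0.04,"ty": 0,"tz": -0.02,"turn": 0,"grip": 0},{"tx": 0,"ty": 0,"tz": 0,"turn": 0,"grip": 0}]}}

```text
time: 25.32
position: [0.6105, 0.1237, 0.1485]
tool_rot: [-1.898, -2.488, -0.006]
ft_force: [-3.4, 17.7, -9.7]
grip_width: 0.006
grip_force: 7.9
```

```bash
python3 ks.py 22
```

```text
[-0.03406739  0.06081944  0.14845719] [-3.35140138 17.7471143  -9.74509496] -18.009802551036113 25.325
180 ooo......oo............###############....................................................
182 ooo.....................#############.....................................................
184 .........................############.....................................................
186 .........................############.....................................................
188 ..........................############....................................................
190 .........................#############....................................................
192 oo.......................#############...........o........................................
194 oo.......................#############...........ooo....o.................................
196 oo........................############.ooo......oooo....oo................................
198 oo........................############..oooooooooooo....oo................................
200 oo.........................###########..ooo
[... 407 characters left out ...]
....................
210 ..........................................................................................
212 ..........................................................................................
214 ..........................................................................................
216 ..........................................................................................
218 ..........................................................................................
220 ......................................................................................oo..
0.3 [176. 223.] [175. 216.]
0.2 [174. 215.] [173. 208.]
0.1 [173. 207.] [171. 200.]
0 [172. 199.] [171. 192.]
```

```bash
python3 - <<'E'
from h import *
g=cv2.imread('pics/sc13.png',0)
for r in range(236,290):print(r,''.join('#' if v<45 else('o' if v>165 else ('-' if v>125 else '.')) for v in g[r,245:335]))
for q in [(.06,-.0125,.009),(.079,.011,.009),(.079,-.011,.009),(.079,.011,.03),(.065,0.0125,.009),(0.05,0,.008)]:print(q,proj('sc13',bay(*q)).round(1),proj('si13',bay(*q)).round(1))
E
```

```text
236 -----------------------------------------...........-----.................................
237 -----------------------------------------............-----................................
238 ----------------------------------------...--..........----...............................
239 ----------------------------------------.-oooo-.........-----.............................
240 ---------------------------------------..-ooooo-.......---------..........................
241 ---------------------------------------..-ooooo-........--oooooo--........................
242 ---------------------------------------...--oo-.........--oooooooo-.......................
243 --------------------------------------.....---............-ooooooooo-.....................
244 --------------------------------------.....................--ooooooooo-...................
245 -------------------------------------........................-ooooooooo-..................
246 -------------------------------------.........................--oooooooo--................
247 ooo---------------------------------...............
[... 3626 characters left out ...]
oooooooo-....-oooooooo-
286 ...........................-oooo-.................................--oooooooo-....-oooooooo
287 --........................-ooooo-...................................-oooooooo--....-oooooo
288 ---.......................-oooooo....................................--oooooooo-.....-oooo
289 ----......................-oooooo......................................-oooooooo--....-ooo
(0.06, -0.0125, 0.009) [278.9 252.1] [192.7 201.2]
(0.079, 0.011, 0.009) [265.8 256.3] [179.5 193.3]
(0.079, -0.011, 0.009) [269.9 246.8] [191.7 192.6]
(0.079, 0.011, 0.03) [271.9 251.4] [178.3 186.4]
(0.065, 0.0125, 0.009) [272.1 261.4] [178.6 199.7]
(0.05, 0, 0.008) [281.  260.8] [185.7 206.5]
```

Emit:
{"fn": "send_rows", "kwargs": {"steps": [{"tx": -0.05,"ty": 0,"tz": 0,"turn": 0,"grip": 0},{"tx": -0.03,"ty": 0,"tz": 0,"turn": 0,"grip": 0},{"tx": 0,"ty": 0,"tz": 0,"turn": 0,"grip": 0}]}}

```text
time: 25.75
position: [0.6102, 0.1242, 0.1488]
tool_rot: [-1.892, -2.486, -0.01]
ft_force: [-6.7, 26.2, -6.2]
grip_width: 0.01
grip_force: 9.2
```

```bash
python3 ks.py 23 | grep -v '^2[12]'
```

```text
[-0.03459541  0.06063332  0.14875403] [-6.73512598 26.24107092 -6.23614379] -27.090106984363032 25.75
180 ooo......oo............###############....................................................
182 ooo.....................#############.....................................................
184 .........................############.....................................................
186 .........................############.....................................................
188 ..........................############....................................................
190 .........................#############....................................................
192 oo.......................#############...........o........................................
194 oo........................############...........ooo....oo................................
196 oo........................############.ooo......oooo....oo................................
198 oo........................############..oooooooooooo....oo................................
200 oo.........................###########..oooooooooooooooooooooooooo........................
202 oo.........................############.....ooooooooooooooooooooooo.......................
204 oo..........................###########.......oooooooooooooooooooooo......................
206 ............................###########..........ooooooo..................................
208 ......oo......................#######.....................................................
0.3 [176. 223.] [175. 216.]
0.2 [174. 215.] [173. 208.]
0.1 [173. 207.] [171. 200.]
0 [172. 199.] [171. 192.]
```

The force is now partly the gripper body meeting the shelf, with a vertical tool about 5 mm short of the catch. I'll back off and see whether a small tilt can be had by driving the tool inside its minimum reach, where the inward direction matches the rack's rear.

Emit:
{"fn": "send_rows", "kwargs": {"steps": [{"tx": 0.3,"ty": 0,"tz": 0,"turn": 0,"grip": 0},{"tx": 0.8,"ty": 0,"tz": -0.2,"turn": 0,"grip": 0},{"tx": 0.95,"ty": 0,"tz": -0.3,"turn": 0,"grip": 0},{"tx": 0.9,"ty": 0,"tz": -0.4,"turn": 0,"grip": 0},{"tx": 0,"ty": 0,"tz": 0,"turn": 0,"grip": 0}]}}

```text
time: 26.42
position: [0.569, 0.2857, 0.2078]
tool_rot: [1.904, 2.499, 0.006]
ft_force: [0.0, -0.4, -0.1]
grip_width: 0.005
grip_force: 0.0
```

```bash
python3 - <<'E'
from h import *
s=ctrl.get_state();print(np.round(s['joint_positions'],3),inrk(s['position']),s['ft_force'])
plan((.1,.56,.3),105,11)
b=shot('side','si24');g=cv2.cvtColor(b,cv2.COLOR_BGR2GRAY)
for r in range(176,222,2):print(r,''.join('#' if v<50 else('o' if v>165 else '.') for v in g[r,140:230]))
E
```

```text
[-0.864  0.305  0.447  1.514 -0.135  1.349 -0.137] [-0.20129667  0.06263785  0.20775397] [ 0.04409992 -0.44967508 -0.12099196]
at [0.569  0.2857 0.2078] yaw 105.4 t 26.43
[ 0.59 -0.57 -0.14] 0.0
[ 0.59 -0.57 -0.14] 0.0
[ 0.59 -0.58 -0.14] 0.0
[ 0.59 -0.58 -0.14] 0.0
[ 0.59 -0.58 -0.14] 0.0
[ 0.59 -0.58 -0.14] 0.0
[ 0.59 -0.58 -0.14] 0.0
[ 0.59 -0.58 -0.14] 0.0
[ 0.59 -0.58 -0.14] 0.0
[ 0.59 -0.58 -0.14] 0.0
[ 0.59 -0.58 -0.14] 0.0
176 .#########################................................................................
178 ..########################................................................................
180 o..######################.................................................................
182 o..######################.......................ooooooo...................................
184 ....#####################.................................................................
186 ....#####################.................................................................
188 oo...####################..########.......................................................

[... 819 characters left out ...]
oo.................................
208 ......oo..###############.....#######.....................................................
210 ..........##############..................................................................
212 ..........##############..................................................................
214 ...........###........##..................................................................
216 ..........................................................................................
218 ..........................................................................................
220 ......................................................................................oo..
```

Emit:
{"fn": "send_rows", "kwargs": {"steps": [{"tx": -0.4,"ty": 0,"tz": 0.3,"turn": 0.05,"grip": 0},{"tx": -0.7,"ty": 0,"tz": 0.5,"turn": 0,"grip": 0},{"tx": -0.7,"ty": 0,"tz": 0.4,"turn": 0,"grip": 0},{"tx": -0.47,"ty": 0,"tz": 0.3,"turn": 0,"grip": 0},{"tx": -0.2,"ty": 0,"tz": 0,"turn": 0,"grip": 0},{"tx": -0.1,"ty": 0,"tz": 0,"turn": 0,"grip": 0},{"tx": 0,"ty": 0,"tz": 0,"turn": 0,"grip": 0},{"tx": 0,"ty": 0,"tz": 0,"turn": 0,"grip": 0}]}}

```text
time: 27.48
position: [0.6088, 0.1322, 0.1163]
tool_rot: [1.92, 2.486, 0.002]
ft_force: [0.3, -0.6, -0.1]
grip_width: 0.007
grip_force: 0.0
```

```bash
python3 ks.py 25 | grep -v '^2[12]'; python3 -c "
from h import *
s=ctrl.get_state();print(R.from_rotvec(s['tool_rot']).as_matrix()[:,2],s['grip_force'])"
```

```text
[-0.042645    0.06135674  0.11630807] [ 0.25692774 -0.60039397 -0.05986628] 0.6464338300189406 27.475
180 ......#################.........#################...............................####......
182 ......#################...#.....#################....oo...................................
184 .......#####################....##############....................................###.....
186 ...................##########..##########.................................................
188 ....................#####################.................................................
190 .oo..................###################..................................................
192 oo...................###################.........o........................................
194 oo....................##################.........ooo....oo................................
196 oo.....................################.oo......oooo....oo................................
198 oo......................###############.oooooooooooo....oo................................
200 oo......................###############..ooooooooooooooooooooooooo........................
202 oo.......................##############.....ooooooooooooooooooooooo.......................
204 oo........................#############......ooooooooooooooooooooooo......................
206 ..........................#############..........ooooooo..................................
208 ......oo...................############...................................................
0.3 [176. 223.] [175. 216.]
0.2 [174. 215.] [173. 208.]
0.1 [173. 207.] [171. 200.]
0 [172. 199.] [171. 192.]
[ 7.13654692e-04  8.61355495e-04 -9.99999374e-01] 0.0
```

Now small pushes at this lower height.

Emit:
{"fn": "send_rows", "kwargs": {"steps": [{"tx": -0.06,"ty": 0,"tz": 0,"turn": 0,"grip": 0},{"tx": -0.04,"ty": 0,"tz": 0,"turn": 0,"grip": 0},{"tx": 0,"ty": 0,"tz": 0,"turn": 0,"grip": 0}]}}

```text
time: 27.9
position: [0.6103, 0.1244, 0.1157]
tool_rot: [1.923, 2.484, 0.0]
ft_force: [-1.1, 0.1, 0.4]
grip_width: 0.007
grip_force: 0.0
```

```bash
python3 ks.py 26 | grep -v '^2[2]'; python3 -c "
from h import *
s=ctrl.get_state();print(R.from_rotvec(s['tool_rot']).as_matrix()[:,2],s['grip_force'],s['torque'])"
```

```text
[-0.03476367  0.06073862  0.11573662] [-1.09966879  0.11105896  0.42774798] -0.3918899447267285 27.9
180 .......#################...#.....################.........................................
182 ooo.....####################.....################................................####.....
184 .........#.........##########......#######................................................
186 .....................#########.....######.................................................
188 .....................####################.................................................
190 .o....................###################.................................................
192 oo.....................##################........o........................................
194 oo......................################.........ooo....oo................................
196 oo......................###############..o......oooo....oo................................
198 oo.......................##############.oooooooooooo....oo................................
200 oo........................#############..oooo
[... 402 characters left out ...]
.......................
210 .............................###########..................................................
212 .............................###########..................................................
214 .............................###########..................................................
216 .............................##########...................................................
218 .............................####...###...................................................
0.3 [176. 223.] [175. 216.]
0.2 [174. 215.] [173. 208.]
0.1 [173. 207.] [171. 200.]
0 [172. 199.] [171. 192.]
[ 8.92686072e-05  1.19921367e-05 -9.99999996e-01] 0.0 [-0.06855948  0.04328985 -0.04449643]
```

Emit:
{"fn": "send_rows", "kwargs": {"steps": [{"tx": -0.04,"ty": 0,"tz": 0,"turn": 0,"grip": 0},{"tx": -0.04,"ty": 0,"tz": 0,"turn": 0,"grip": 0},{"tx": 0,"ty": 0,"tz": 0,"turn": 0,"grip": 0}]}}

```text
time: 28.32
position: [0.6107, 0.1231, 0.1157]
tool_rot: [-1.919, -2.484, -0.003]
ft_force: [-1.7, 5.5, 0.7]
grip_width: 0.005
grip_force: 2.7
```

```bash
python3 ks.py 27 | grep -v '^2[2]'; python3 -c "
from h import *
s=ctrl.get_state();print(R.from_rotvec(s['tool_rot']).as_matrix()[:,2],s['grip_force'],s['torque'])"
```

```text
[-0.03336342  0.06076438  0.11566827] [-1.71272938  5.46597824  0.7065711 ] -5.72301652811732 28.325
180 oo......#################..#.....################.........................................
182 ooo.....####################.....###########......................................###.....
184 ....................#########......#######................................................
186 .....................##########....######.................................................
188 ......................###################.................................................
190 .oo...................###################.................................................
192 oo.....................#################.........o........................................
194 oo......................################.........ooo....oo................................
196 oo......................###############..o......oooo....oo................................
198 oo.......................##############.oooooooooooo....oo................................
200 oo........................#############..oooo
[... 401 characters left out ...]
........................
210 .............................###########..................................................
212 .............................###########..................................................
214 .............................###########..................................................
216 .............................###########..................................................
218 ..............................###.........................................................
0.3 [176. 223.] [175. 216.]
0.2 [174. 215.] [173. 208.]
0.1 [173. 207.] [171. 200.]
0 [172. 199.] [171. 192.]
[-0.00111209  0.0032674  -0.99999404] 2.645787230389871 [0.93127404 0.3160117  0.04683261]
```

Emit:
{"fn": "send_rows", "kwargs": {"steps": [{"tx": -0.05,"ty": 0,"tz": -0.01,"turn": 0,"grip": 0},{"tx": -0.04,"ty": 0,"tz": -0.01,"turn": 0,"grip": 0},{"tx": 0,"ty": 0,"tz": 0,"turn": 0,"grip": 0}]}}

```text
time: 28.75
position: [0.6105, 0.123, 0.1159]
tool_rot: [-1.912, -2.482, -0.007]
ft_force: [-4.3, 13.0, -1.9]
grip_width: 0.004
grip_force: 3.7
```

```bash
python3 ks.py 28 | grep -v '^2[2]'; python3 -c "
from h import *
s=ctrl.get_state();print(R.from_rotvec(s['tool_rot']).as_matrix()[:,2],s['grip_force'],s['torque'],np.linalg.norm(s['torque'][:2])/np.linalg.norm(s['ft_force'][:2]))"
```

```text
[-0.03331278  0.06060326  0.11594744] [-4.3018446  13.0365025  -1.93416326] -13.705693765081167 28.75
180 ooo.....#################..#.....################................................#........
182 ooo.....#####################.....########................................................
184 ....................#########......#######................................................
186 .....................##########....######.................................................
188 ......................###################.................................................
190 .o.....................##################.................................................
192 oo.....................#################.........o........................................
194 oo......................################.........ooo....oo................................
196 oo.......................##############..o......oooo....oo................................
198 oo.......................##############.oooooooooooo....oo................................
200 oo........................#############..ooo
[... 425 characters left out ...]
.
210 .............................###########..................................................
212 .............................###########..................................................
214 .............................###########..................................................
216 .............................###########..................................................
218 ..........................................................................................
0.3 [176. 223.] [175. 216.]
0.2 [174. 215.] [173. 208.]
0.1 [173. 207.] [171. 200.]
0 [172. 199.] [171. 192.]
[-0.00371692  0.00861306 -0.999956  ] 3.713612002939044 [ 2.23305747  0.47904652 -0.47059113] 0.15969642277770596
```

```bash
python3 - <<'E'
from h import *
a=shot('scene','sc28');g=cv2.cvtColor(a,cv2.COLOR_BGR2GRAY)
for r in range(238,292,2):print(r,''.join('#' if v<38 else('o' if v>165 else ('-' if v>110 else '.')) for v in g[r,265:345]))
for th in(.1,.05,0):print(th,[tuple(proj('sc28',rk(*kn(th,h,off=0))).round(1)) for h in(.026,.05,.072)])
b=cv2.imread('pics/si28.png',0);
for r in range(120,186,3):print(r,''.join('#' if v<50 else('o' if v>165 else ('-' if v>100 else '.')) for v in b[r,100:260]))
print([tuple(proj('si28',rk(.005,y,.235)).round()) for y in(-.129,-.03,.06,.129)])
E
```

```text
238 -----------------------..###..................---------....##############.......
240 ------------------------.###......##........................######..............
242 ----------------------..###..........#.................................--.......
244 ---------------------..###...........#.................................---......
246 -------------------...###...........##..........................#####...........
248 -----------------..................##..........................#####............
250 -----------------oo-....--.........#...........................#####............
252 oooo------------oooo-.............##..........................#####.......---...
254 -oooooooooo-----oooo-............###.........................######.......------
256 .-ooooooooooo-..--ooo-..........########.....................####............---
258 -ooooooooooo-................#################..............#####...............
260 ooooooooooo-.....................####################..................--.......
262 ooooooo--..............................###############...........---..----..
[... 4659 characters left out ...]
....#####...................................
177 ooooooo---.#####...............................#################........#################................................####.----..............................
180 oooo-------.####........--------------ooooo---..#################..#.--..#################.--------......................#....-------...........................
183 ooo--------.######.-----o-o--------------oo----..#####.....##########----..#######...-----------------.................----......-----..........................
[(np.float64(284.0), np.float64(140.0)), (np.float64(225.0), np.float64(143.0)), (np.float64(170.0), np.float64(146.0)), (np.float64(128.0), np.float64(148.0))]
```

Emit:
{"fn": "send_rows", "kwargs": {"steps": [{"tx": 0.2,"ty": 0,"tz": 0,"turn": 0,"grip": 0},{"tx": 0,"ty": 0,"tz": 0,"turn": 0.2,"grip": 0},{"tx": -0.15,"ty": 0,"tz": 0,"turn": 0,"grip": 0},{"tx": -0.06,"ty": 0,"tz": 0,"turn": 0,"grip": 0},{"tx": 0,"ty": 0,"tz": 0,"turn": 0,"grip": 0}]}}

```text
time: 29.48
position: [0.6105, 0.1233, 0.1171]
tool_rot: [-1.942, -2.459, -0.009]
ft_force: [-6.2, 16.6, 1.6]
grip_width: 0.006
grip_force: 3.3
```

```bash
cat > q.py <<'E'
from h import *
s=ctrl.get_state();M=R.from_rotvec(s['tool_rot']).as_matrix()
print(s['time'],inrk(s['position']).round(4),'F',np.round(s['ft_force'],1),'pads',2*s['grip_force'],'T',np.round(s['torque'],2),'yaw',np.degrees(np.arctan2(M[1,0],M[0,0])),'z',M[:,2].round(3))
E
python3 q.py
```

```text
29.475 [-0.0336  0.0607  0.1171] F [-6.2 16.6  1.6] pads 6.59161286210292 T [2.38 0.8  0.68] yaw 103.41031264077913 z [-0.003  0.01  -1.   ]
```

Balanced yaw gives no more room: the body meets the shelf at x≈−33 mm, about 4 mm short. A tilt of a few degrees would do. I'll back off and test the reach-limit idea at azimuth about 105°.

Emit:
{"fn": "send_rows", "kwargs": {"steps": [{"tx": 0.5,"ty": 0,"tz": 0,"turn": 0,"grip": 0},{"tx": 0.9,"ty": 0,"tz": -0.3,"turn": -0.15,"grip": 0},{"tx": 0.8,"ty": -0.5,"tz": -0.3,"turn": 0,"grip": 0},{"tx": 0.8,"ty": -0.6,"tz": -0.2,"turn": 0,"grip": 0},{"tx": 0.8,"ty": -0.6,"tz": -0.1,"turn": 0,"grip": 0},{"tx": 0.8,"ty": -0.6,"tz": 0,"turn": 0,"grip": 0},{"tx": 0.6,"ty": -0.8,"tz": 0,"turn": 0,"grip": 0},{"tx": 0.4,"ty": -0.9,"tz": 0,"turn": 0,"grip": 0},{"tx": 0,"ty": -0.95,"tz": 0,"turn": 0,"grip": 0},{"tx": 0,"ty": -0.95,"tz": 0,"turn": 0,"grip": 0},{"tx": 0,"ty": -0.95,"tz": 0,"turn": 0,"grip": 0}]}}

```text
time: 30.85
position: [0.1334, 0.3394, 0.171]
tool_rot: [-1.935, -2.475, -0.002]
ft_force: [-0.6, 1.4, 0.5]
grip_width: 0.008
grip_force: 0.0
```

```bash
python3 q.py; python3 -c "
from h import *
s=ctrl.get_state();p=s['position'];print(p,np.hypot(p[0],p[1]),np.degrees(np.arctan2(p[1],p[0])),np.round(s['joint_positions'],2))"
```

```text
30.85 [-0.3658 -0.3443  0.171 ] F [-0.6  1.4  0.5] pads 0.0 T [0.01 0.07 0.03] yaw 103.96466031367802 z [ 0.001  0.001 -1.   ]
[0.13335638 0.33937497 0.17103916] 0.36463583997303617 68.54780255894345 [-1.34 -0.28  0.06  2.15  0.02  1.27 -1.04]
```

Emit:
{"fn": "send_rows", "kwargs": {"steps": [{"tx": -0.5,"ty": -0.3,"tz": 0,"turn": 0,"grip": 0},{"tx": -0.5,"ty": 0,"tz": 0,"turn": 0,"grip": 0},{"tx": 0,"ty": 0,"tz": 0,"turn": 0,"grip": 0}]}}

```text
time: 31.22
position: [0.1452, 0.3086, 0.1635]
tool_rot: [1.935, 2.468, -0.035]
ft_force: [-0.1, 0.2, -0.2]
grip_width: 0.006
grip_force: 0.0
```

```bash
python3 q.py; python3 -c "
from h import *
s=ctrl.get_state();p=s['position'];print(p,np.hypot(p[0],p[1]),np.degrees(np.arctan2(p[1],p[0])),np.round(s['joint_positions'],2))"
```

```text
31.225 [-0.3331 -0.3408  0.1635] F [-0.1  0.2 -0.2] pads 0.0 T [-0.02  0.03 -0.01] yaw 103.8269431685012 z [-0.01  -0.021 -1.   ]
[0.14519684 0.30863267 0.16354233] 0.3410810001818754 64.80527066717374 [-0.99 -0.3  -0.18  2.17 -0.06  1.29 -0.9 ]
```

The IK does trade orientation, and the tilt grows in the wanted direction. Going further in.

Emit:
{"fn": "send_rows", "kwargs": {"steps": [{"tx": -0.6,"ty": -0.3,"tz": 0,"turn": 0,"grip": 0},{"tx": -0.6,"ty": -0.3,"tz": 0,"turn": 0,"grip": 0},{"tx": 0,"ty": 0,"tz": 0,"turn": 0,"grip": 0}]}}

```text
time: 31.6
position: [0.1323, 0.2648, 0.1282]
tool_rot: [1.908, 2.451, -0.182]
ft_force: [0.7, 0.7, -0.5]
grip_width: 0.006
grip_force: 0.0
```

```bash
python3 q.py; python3 -c "
from h import *
s=ctrl.get_state();p=s['position'];print(p,np.hypot(p[0],p[1]),np.degrees(np.arctan2(p[1],p[0])),np.round(s['joint_positions'],2))"
```

```text
31.6 [-0.294  -0.3646  0.1282] F [ 0.7  0.7 -0.5] pads 0.0 T [ 0.05 -0.05  0.  ] yaw 104.3953858915395 z [-0.048 -0.11  -0.993]
[0.13232249 0.26475025 0.12820309] 0.29597624185855365 63.444063030720386 [-0.68 -0.3  -0.43  2.24 -0.12  1.3  -0.8 ]
```

Emit:
{"fn": "send_rows", "kwargs": {"steps": [{"tx": -0.4,"ty": -0.3,"tz": 0,"turn": 0,"grip": 0},{"tx": 0.7,"ty": 0,"tz": -0.2,"turn": 0,"grip": 0},{"tx": 0.9,"ty": 0,"tz": -0.3,"turn": 0,"grip": 0},{"tx": 0.9,"ty": 0,"tz": -0.3,"turn": 0,"grip": 0},{"tx": 0,"ty": 0,"tz": 0,"turn": 0,"grip": 0}]}}

```text
time: 32.22
position: [0.0895, 0.4071, 0.1554]
tool_rot: [1.898, 2.456, -0.209]
ft_force: [-0.4, -0.1, 0.1]
grip_width: 0.005
grip_force: 0.0
```

```bash
python3 q.py; python3 -c "
from h import *
s=ctrl.get_state();p=s['position'];print(p,np.hypot(p[0],p[1]),np.degrees(np.arctan2(p[1],p[0])),np.round(s['joint_positions'],2))"
```

```text
32.225 [-0.4426 -0.3691  0.1554] F [-0.4 -0.1  0.1] pads 0.0 T [ 0.   -0.1  -0.02] yaw 104.87111971407828 z [-0.058 -0.124 -0.991]
[0.08948355 0.40711816 0.15537873] 0.4168362979222993 77.6036491295236 [-0.94 -0.01 -0.44  1.95 -0.04  1.33 -1.11]
```

The tilt persists after leaving the limit. Repeating it at a larger azimuth to get more lean along the rack.

Emit:
{"fn": "send_rows", "kwargs": {"steps": [{"tx": 0,"ty": -0.8,"tz": -0.2,"turn": 0,"grip": 0},{"tx": 0,"ty": -0.9,"tz": -0.2,"turn": 0,"grip": 0},{"tx": 0,"ty": -0.9,"tz": -0.2,"turn": 0,"grip": 0},{"tx": 0,"ty": -0.9,"tz": -0.2,"turn": 0,"grip": 0},{"tx": -0.6,"ty": -0.6,"tz": 0,"turn": 0,"grip": 0},{"tx": -0.7,"ty": 0,"tz": 0,"turn": 0,"grip": 0},{"tx": -0.7,"ty": 0,"tz": 0,"turn": 0,"grip": 0},{"tx": 0,"ty": 0,"tz": 0,"turn": 0,"grip": 0}]}}

```text
time: 33.22
position: [-0.1311, 0.2651, 0.2061]
tool_rot: [1.85, 2.388, -0.282]
ft_force: [0.4, -0.1, -0.9]
grip_width: 0.005
grip_force: 0.0
```

```bash
cat >> q.py <<'E'
p=s['position'];z=M[:2,2];print(p.round(3),np.hypot(p[0],p[1]).round(3),np.degrees(np.arctan2(p[1],p[0])).round(),np.round(s['joint_positions'],2),'tilt rx,ry',(z@rx).round(3),(z@ry).round(3))
E
python3 q.py
```

```text
33.225 [-0.3625 -0.619   0.2061] F [ 0.4 -0.1 -0.9] pads 0.0 T [ 0.19 -0.01 -0.02] yaw 104.94393686536448 z [-0.028 -0.212 -0.977]
[-0.131  0.265  0.206] 0.296 116.0 [-1.44 -0.3  -0.44  2.09 -0.21  1.53 -1.57] tilt rx,ry 0.197 -0.082
```

Emit:
{"fn": "send_rows", "kwargs": {"steps": [{"tx": -0.5,"ty": -0.4,"tz": 0,"turn": 0,"grip": 0},{"tx": -0.5,"ty": -0.4,"tz": 0,"turn": 0,"grip": 0},{"tx": 0,"ty": 0,"tz": 0,"turn": 0,"grip": 0}]}}

```text
time: 33.6
position: [-0.1708, 0.2295, 0.2101]
tool_rot: [1.83, 2.362, -0.303]
ft_force: [0.2, 0.4, 0.7]
grip_width: 0.001
grip_force: 0.0
```

```bash
python3 q.py
```

```text
33.6 [-0.3384 -0.6665  0.2101] F [0.2 0.4 0.7] pads 0.0 T [ 0.23  0.   -0.03] yaw 104.97958321647046 z [-0.014 -0.242 -0.97 ]
[-0.171  0.229  0.21 ] 0.286 127.0 [-1.75 -0.3  -0.3   2.1  -0.21  1.55 -1.75] tilt rx,ry 0.23 -0.076
```

```bash
cat > p2.py <<'E'
from h import *
s=ctrl.get_state();M=R.from_rotvec(s['tool_rot']).as_matrix();p=np.array(s['position'])
def go(q,n):
    global p
    d=(np.array(q)-p)/n;print(n,'x',(M.T@d/.06).round(2),'norm',np.linalg.norm(d).round(3));p=np.array(q)
def push(th,dx=0,y=.061):
    E=kn(th,.072,off=0)+[-.0095,0,-.0055];return rk(E[0]-.0054+dx,y,E[2]-.0182)
E
python3 - <<'E'
from p2 import *
go((.0,.45,.24),5);go((.33,.43,.24),6);go(push(.075,-.09)+[0,0,.02],5);go(push(.075,-.025),2);print(inrk(p));go(push(.075),2);go(push(.0),3);print(inrk(p))
E
```

```text
5 x [ 0.52  0.72 -0.28] norm 0.056
6 x [-0.28  0.87  0.  ] norm 0.055
5 x [-0.84  0.67  0.42] norm 0.069
2 x [-0.49  0.02  0.29] norm 0.034
[-0.33844005 -0.66653888  0.21007126]
2 x [-0.2   0.    0.05] norm 0.013
3 x [-0.07 -0.   -0.02] norm 0.004
[-0.33844005 -0.66653888  0.21007126]
```

Emit:
{"fn": "send_rows", "kwargs": {"steps": [{"tx": 0.52,"ty": 0.72,"tz": -0.28,"turn": 0,"grip": 0},{"tx": 0.52,"ty": 0.72,"tz": -0.28,"turn": 0,"grip": 0},{"tx": 0.52,"ty": 0.72,"tz": -0.28,"turn": 0,"grip": 0},{"tx": 0.52,"ty": 0.72,"tz": -0.28,"turn": 0,"grip": 0},{"tx": 0.52,"ty": 0.72,"tz": -0.28,"turn": 0,"grip": 0},{"tx": -0.28,"ty": 0.87,"tz": 0,"turn": 0,"grip": 0},{"tx": -0.28,"ty": 0.87,"tz": 0,"turn": 0,"grip": 0},{"tx": -0.28,"ty": 0.87,"tz": 0,"turn": 0,"grip": 0},{"tx": -0.28,"ty": 0.87,"tz": 0,"turn": 0,"grip": 0},{"tx": -0.28,"ty": 0.87,"tz": 0,"turn": 0,"grip": 0},{"tx": -0.28,"ty": 0.87,"tz": 0,"turn": 0,"grip": 0}]}}

```text
time: 34.98
position: [0.3337, 0.4271, 0.2396]
tool_rot: [1.835, 2.358, -0.303]
ft_force: [-0.7, 0.9, 0.0]
grip_width: 0.006
grip_force: 0.0
```

```bash
python3 q.py; python3 - <<'E'
from p2 import *
go(push(.075,-.09)+[0,0,.02],6);go(push(.075,-.025),2)
E
```

```text
34.975 [-0.3987 -0.1281  0.2396] F [-0.7  0.9  0. ] pads 0.0 T [0.28 0.07 0.04] yaw 104.72079718597168 z [-0.014 -0.242 -0.97 ]
[0.334 0.427 0.24 ] 0.542 52.0 [-1.22  0.25  0.23  1.52  0.06  1.59 -0.75] tilt rx,ry 0.23 -0.076
6 x [-0.69  0.56  0.35] norm 0.057
2 x [-0.49  0.02  0.29] norm 0.034
```

Emit:
{"fn": "send_rows", "kwargs": {"steps": [{"tx": -0.69,"ty": 0.56,"tz": 0.35,"turn": 0,"grip": 0},{"tx": -0.69,"ty": 0.56,"tz": 0.35,"turn": 0,"grip": 0},{"tx": -0.69,"ty": 0.56,"tz": 0.35,"turn": 0,"grip": 0},{"tx": -0.69,"ty": 0.56,"tz": 0.35,"turn": 0,"grip": 0},{"tx": -0.69,"ty": 0.56,"tz": 0.35,"turn": 0,"grip": 0},{"tx": -0.69,"ty": 0.56,"tz": 0.35,"turn": 0,"grip": 0},{"tx": -0.3,"ty": 0.02,"tz": 0.2,"turn": 0,"grip": 0},{"tx": -0.3,"ty": 0.02,"tz": 0.2,"turn": 0,"grip": 0},{"tx": -0.3,"ty": 0,"tz": 0.15,"turn": 0,"grip": 0},{"tx": 0,"ty": 0,"tz": 0,"turn": 0,"grip": 0}]}}

```text
time: 36.22
position: [0.6003, 0.1531, 0.1405]
tool_rot: [1.832, 2.359, -0.305]
ft_force: [-0.2, 1.1, -1.0]
grip_width: 0.006
grip_force: 0.0
```

```bash
python3 q.py; python3 - <<'E'
from p2 import *
print(inrk(push(.075)),inrk(push(0)))
go(push(.075),1);go(push(.05),1);go(push(0),1)
E
python3 ks.py 30 | grep -v '^2[2]'
```

```text
36.225 [-0.0651  0.0585  0.1405] F [-0.2  1.1 -1. ] pads 0.0 T [ 0.19  0.06 -0.  ] yaw 104.8431918153938 z [-0.014 -0.244 -0.97 ]
[0.6   0.153 0.14 ] 0.62 14.0 [-0.76  0.4   0.44  1.56  0.06  1.32 -0.12] tilt rx,ry 0.232 -0.077
[-0.03463859  0.061       0.14143466] [-0.02386668  0.061       0.14765383]
1 x [-0.5   0.05  0.1 ] norm 0.031
1 x [-0.07 -0.   -0.02] norm 0.004
1 x [-0.13 -0.   -0.04] norm 0.008
[-0.0650591   0.05852151  0.14045085] [-0.2399401   1.12307612 -0.98038155] -1.1469092927079425 36.225
180 .........#######.........##################..................................#####........
182 ################.........##################......oooooo.......................#..#........
184 #################...########################..............................................
186 #################..#######################................................................
188 #####################################.....................................................
190 ................####################......................................................
192 ..............
[... 721 characters left out ...]
....................
208 ......oo..................#############...................................................
210 ..........................############....................................................
212 ..........................############....................................................
214 ...........................###########....................................................
216 ..........................................................................................
218 ..........................................................................................
0.3 [176. 223.] [175. 216.]
0.2 [174. 215.] [173. 208.]
0.1 [173. 207.] [171. 200.]
0 [172. 199.] [171. 192.]
```

Emit:
{"fn": "send_rows", "kwargs": {"steps": [{"tx": -0.3,"ty": 0.02,"tz": 0.06,"turn": 0,"grip": 0},{"tx": -0.15,"ty": 0.01,"tz": 0.02,"turn": 0,"grip": 0},{"tx": -0.08,"ty": 0,"tz": -0.01,"turn": 0,"grip": 0},{"tx": -0.06,"ty": 0,"tz": -0.02,"turn": 0,"grip": 0},{"tx": 0,"ty": 0,"tz": 0,"turn": 0,"grip": 0}]}}

```text
time: 36.9
position: [0.6111, 0.1215, 0.1458]
tool_rot: [1.829, 2.361, -0.304]
ft_force: [-0.2, -0.2, -0.9]
grip_width: 0.003
grip_force: 0.0
```

```bash
python3 q.py; python3 ks.py 31 | grep -v '^2[2]'
```

```text
36.9 [-0.0318  0.0608  0.1458] F [-0.2 -0.2 -0.9] pads 0.0 T [0.17 0.08 0.03] yaw 104.96472866244365 z [-0.013 -0.243 -0.97 ]
[0.611 0.122 0.146] 0.623 11.0 [-0.73  0.39  0.45  1.56  0.07  1.31 -0.06] tilt rx,ry 0.232 -0.076
[-0.03178341  0.06084858  0.14577368] [-0.17964485 -0.17203953 -0.85366443] 0.11968191929450703 36.9
180 ooo......oo.......##################......................................................
182 ooo......o.........#################..............ooooo...................................
184 ....................###############.......................................................
186 .....................###############......................................................
188 ......................##############......................................................
190 ooo....................##############.....................................................
192 ooo.....................#############............o........................................
194 oo.......................#############...........ooo....oo................................
196 oo........
[... 535 characters left out ...]
....................
208 ......oo......................#######.....................................................
210 ..........................................................................................
212 ..........................................................................................
214 ..........................................................................................
216 ..........................................................................................
218 ..........................................................................................
0.3 [176. 223.] [175. 216.]
0.2 [174. 215.] [173. 208.]
0.1 [173. 207.] [171. 200.]
0 [172. 199.] [171. 192.]
```

Emit:
{"fn": "send_rows", "kwargs": {"steps": [{"tx": -0.06,"ty": 0,"tz": -0.02,"turn": 0,"grip": 0},{"tx": -0.06,"ty": 0,"tz": -0.02,"turn": 0,"grip": 0},{"tx": -0.06,"ty": 0,"tz": -0.02,"turn": 0,"grip": 0},{"tx": 0,"ty": 0,"tz": 0,"turn": 0,"grip": 0}]}}

```text
time: 37.45
position: [0.614, 0.1125, 0.1516]
tool_rot: [1.828, 2.361, -0.304]
ft_force: [-0.2, -0.6, -0.3]
grip_width: 0.006
grip_force: 0.5
```

```bash
python3 q.py; python3 ks.py 32 | grep -v '^2[12]'
```

```text
37.45 [-0.0223  0.0612  0.1516] F [-0.2 -0.6 -0.3] pads 0.9627731033106102 T [ 0.42 -0.    0.  ] yaw 105.01718207981318 z [-0.013 -0.244 -0.97 ]
[0.614 0.113 0.152] 0.624 10.0 [-0.72  0.39  0.46  1.56  0.07  1.32 -0.05] tilt rx,ry 0.232 -0.075
[-0.02233065  0.06123523  0.15161081] [-0.2440393  -0.56359198 -0.29603037] 0.48122602997670516 37.45
180 ooo......oo..........###############......................................................
182 ooo......o............##############.............ooo.oo...................................
184 .......................#############......................................................
186 ........................#############.....................................................
188 .........................############.....................................................
190 ooo......................############.....................................................
192 ooo.......................###########............o........................................
194 oo........................############...........ooo....oo................................
196 oo.........................###########..oo.......ooooooooooooo............................
198 oo.........................############.....ooooooooooooooooooo...........................
200 oo..........................###########.......oooooooooooooooooooo........................
202 oo....ooo...................##########.............ooooooooooooo..........................
204 oo.............................#####......................................................
206 ..........................................................................................
208 ..........................................................................................
0.3 [176. 223.] [175. 216.]
0.2 [174. 215.] [173. 208.]
0.1 [173. 207.] [171. 200.]
0 [172. 199.] [171. 192.]
```

It has passed the ball (the knob moved 4 px and the force dropped). Nudging a bit more to be sure it seats.

Emit:
{"fn": "send_rows", "kwargs": {"steps": [{"tx": -0.05,"ty": 0,"tz": -0.02,"turn": 0,"grip": 0},{"tx": -0.04,"ty": 0,"tz": -0.01,"turn": 0,"grip": 0},{"tx": 0,"ty": 0,"tz": 0,"turn": 0,"grip": 0}]}}

```text
time: 37.88
position: [0.6142, 0.1107, 0.1532]
tool_rot: [1.829, 2.366, -0.301]
ft_force: [0.3, 6.1, -5.6]
grip_width: 0.005
grip_force: 3.6
```

```bash
python3 q.py; python3 ks.py 33 | grep -v '^2[12]'
```

```text
37.875 [-0.0205  0.061   0.1532] F [ 0.3  6.1 -5.6] pads 7.172924313344993 T [ 2.04 -0.01  0.07] yaw 105.09565736110525 z [-0.015 -0.24  -0.971]
[0.614 0.111 0.153] 0.624 10.0 [-0.71  0.38  0.46  1.55  0.06  1.32 -0.04] tilt rx,ry 0.228 -0.076
[-0.02050041  0.06103335  0.15318996] [ 0.25695268  6.13528934 -5.6210795 ] -5.859730175382865 37.875
180 ooo......oo..........###############......................................................
182 ooo......o.............#############..............ooooo...................................
184 ........................#############.....................................................
186 .........................############.....................................................
188 .........................#############....................................................
190 ooo.......................###########.....................................................
192 ooo.......................###########............o........................................
194 oo.........................###########...........ooo....oo................................
196 oo.........................###########.........ooooooooooooooo............................
198 oo......................o..############.....ooooooooooooooooooo...........................
200 oo..........................###########........ooooooooooooooooooo........................
202 oo....oo.....................#########.............ooooo..................................
204 oo........................................................................................
206 ..........................................................................................
208 ..........ooo.............................................................................
0.3 [176. 223.] [175. 216.]
0.2 [174. 215.] [173. 208.]
0.1 [173. 207.] [171. 200.]
0 [172. 199.] [171. 192.]
```

Emit:
{"fn": "send_rows", "kwargs": {"steps": [{"tx": -0.05,"ty": 0,"tz": 0,"turn": 0,"grip": 0},{"tx": -0.05,"ty": 0,"tz": 0,"turn": 0,"grip": 0},{"tx": 0,"ty": 0,"tz": 0,"turn": 0,"grip": 0}]}}

```text
time: 38.3
position: [0.6144, 0.1101, 0.1534]
tool_rot: [1.828, 2.374, -0.297]
ft_force: [-2.5, 13.5, -8.1]
grip_width: 0.001
grip_force: 7.1
```

```bash
python3 q.py; python3 ks.py 34 | sed -n '8,16p'
```

```text
38.3 [-0.0198  0.061   0.1534] F [-2.5 13.5 -8.1] pads 14.251476300305512 T [ 3.64  0.44 -0.01] yaw 105.30771008355798 z [-0.016 -0.234 -0.972]
[0.614 0.11  0.153] 0.624 10.0 [-0.71  0.38  0.46  1.55  0.06  1.32 -0.03] tilt rx,ry 0.222 -0.076
192 ooo.......................###########............o........................................
194 oo.........................###########...........ooo....oo................................
196 oo.........................###########........oooooooooooooooo............................
198 oo......................o..############.....ooooooooooooooooooo...........................
200 oo..........................###########........ooooooooooooooooooo........................
202 oo....oo.....................#########.............oooo...................................
204 oo........................................................................................
206 ..........................................................................................
208 ..........ooo.............................................................................
```

Emit:
{"fn": "send_rows", "kwargs": {"steps": [{"tx": 0.4,"ty": 0,"tz": 0,"turn": 0,"grip": 0},{"tx": 0.9,"ty": 0,"tz": -0.2,"turn": 0,"grip": 0},{"tx": 0.9,"ty": 0,"tz": -0.4,"turn": 0,"grip": 0},{"tx": 0.8,"ty": -0.4,"tz": -0.4,"turn": 0,"grip": 0},{"tx": 0.7,"ty": -0.7,"tz": 0,"turn": 0,"grip": 0},{"tx": 0.5,"ty": -0.8,"tz": 0,"turn": 0,"grip": 0},{"tx": 0,"ty": -0.9,"tz": 0,"turn": 0,"grip": 0},{"tx": 0,"ty": -0.9,"tz": 0,"turn": 0,"grip": 0},{"tx": 0,"ty": 0,"tz": 0,"turn": 0,"grip": 0}]}}

```text
time: 39.48
position: [0.3367, 0.2993, 0.1725]
tool_rot: [1.825, 2.364, -0.305]
ft_force: [0.9, -0.6, -0.2]
grip_width: 0.008
grip_force: 0.0
```

```bash
python3 q.py; python3 - <<'E'
from h import *
b=shot('side','si40');a=shot('scene','sc40')
g=cv2.cvtColor(b,cv2.COLOR_BGR2GRAY)
for r in range(176,216):print(r,''.join('#' if v<50 else('o' if v>165 else ('-' if v>125 else '.')) for v in g[r,140:280]))
g=cv2.cvtColor(a,cv2.COLOR_BGR2GRAY)
for r in range(236,300,2):print(r,''.join('#' if v<50 else('o' if v>165 else ('-' if v>125 else '.')) for v in g[r,240:350]))
for th in(.1,.05,0):print(th,[tuple(proj('sc40',rk(*kn(th,h,off=0))).round(1)) for h in(.026,.05,.072)],[tuple(proj('si40',rk(*kn(th,h,off=0))).round(1)) for h in(.026,.05,.072)])
E
```

```text
39.475 [-0.2745 -0.1583  0.1725] F [ 0.9 -0.6 -0.2] pads 0.0 T [ 0.17 -0.03  0.02] yaw 105.18834496939901 z [-0.013 -0.244 -0.97 ]
[0.337 0.299 0.173] 0.45 42.0 [-1.18  0.07  0.29  1.85  0.12  1.42 -0.66] tilt rx,ry 0.232 -0.076
176 oooo----------------------........---.......................................................................................................
177 oooo-----------------------........-------...........................................---....................................................
178 oooo-------------------------........-----------..................................---------.................................................
179 oooo-----ooo-------------------.......---------------............................-----------................................................
180 oooo----oooo----------------............------------------......................------------................................................
181 oooo----oooo-..-----------................------------o----.....................-------------...............................................
1
[... 8645 characters left out ...]
270.5)), (np.float64(297.6), np.float64(265.2)), (np.float64(305.0), np.float64(260.0))] [(np.float64(172.9), np.float64(208.3)), (np.float64(171.3), np.float64(200.4)), (np.float64(169.8), np.float64(192.8))]
0.05 [(np.float64(285.8), np.float64(268.2)), (np.float64(293.5), np.float64(262.7)), (np.float64(300.8), np.float64(257.5))] [(np.float64(172.6), np.float64(204.4)), (np.float64(171.0), np.float64(196.4)), (np.float64(169.5), np.float64(188.8))]
0 [(np.float64(281.8), np.float64(265.6)), (np.float64(289.4), np.float64(260.1)), (np.float64(296.6), np.float64(254.8))] [(np.float64(172.6), np.float64(200.5)), (np.float64(171.0), np.float64(192.5)), (np.float64(169.4), np.float64(184.8))]
```

```bash
python3 - <<'E'
from h import *
for f in('si13','si40'):
    g=cv2.imread(f'pics/{f}.png',0)
    for r in range(260,278,2):print(r,''.join('o' if v>165 else '.' for v in g[r,170:202]))
g=cv2.imread('pics/si40.png',0)[176:210,140:180]; m=(g<60).astype(np.uint8);mo=cv2.moments(m);print(mo['m10']/mo['m00']+140,mo['m01']/mo['m00']+176)
print(proj('si40',rk(*kn(0,.049,off=0))),proj('si40',rk(*kn(.035,.049,off=0))))
b=cv2.imread('pics/si40.png');h=cv2.cvtColor(b,cv2.COLOR_BGR2HSV);m=cv2.inRange(h,(85,120,60),(100,255,255))[195:235,300:350];print('jar lid px',m.sum()//255, np.argwhere(m).mean(0)+[195,300])
E
```

```text
260 ..ooo..........oooo.......ooo...
262 ..ooo..........oooo.......ooo...
264 ..ooo..........oooooo.....ooo...
266 ..ooo.......ooooooooooo...ooo...
268 ..ooo......ooo.......ooo..ooo...
270 ..ooo......ooo.......ooo...oo...
272 ..ooo......oooo....oooo....oo...
274 ..ooo.......ooooooooo...........
276 ................................
260 ..ooo..........oooo.......ooo...
262 ..ooo..........oooo.......ooo...
264 ..ooo..........oooooo.....ooo...
266 ..ooo.......ooooooooooo...ooo...
268 ..ooo......ooo.......ooo..ooo...
270 ..ooo......ooo.......ooo...oo...
272 ..ooo......oooo....oooo....oo...
274 ..ooo.......ooooooooo...........
276 ................................
171.57916666666665 192.625
[171.0569053  192.81043757] [171.05931726 195.5757603 ]
jar lid px 21 [214.33333333 312.0952381 ]
```

The wrench has not moved, the knob sits exactly at the shut position, and the robot is clear of everything.

```bash
python3 -c "
from bench import ctrl
print(ctrl.close_job())"
```

```text
the job is handed in; nothing more can be done
None
```

The wrench lies flat in the free bay and the keeper bar is past its catch and measures as fully shut; the jar was never touched, and I handed the job in at about 39.5 s, but it returned no verdict.

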